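# Set a load cell under the cylinder on a lab jack

### The arm

A 7-joint arm with a two-finger parallel gripper is mounted at the origin on the work surface. World frame = base frame: x ahead of the robot, y to its left, z up, the work surface at z = 0. Lengths are in m, angles in rad, forces in N, time in s.
With the tool pointing down it reaches from about 0.425 to 0.925 m from the base axis. Payload 6.8 kg.
Tool frame: the origin (TCP) lies on the mounting face of the last link; the fingertips stand 173 mm ahead of it and the grasp point (between the pads) lies 155 mm ahead of it; y points along the fingers, x is the direction in which the jaws open and shut, and the axes are right-handed (so a half turn about y gives the same grasp; the last joint's range is limited). The gripper opens to 85 mm and grips with 20 to 120 N. Pads are 22 mm wide; open, the fingers measure 114 mm over their backs; the gripper's body (76 mm by 85 mm) begins 54 mm behind the grasp point. The pads swing forward as they close: fully open they stand 13 mm farther back than shut.
Start: joints at [-0.108, 0.477, 0.022, 1.555, -0.011, 1.109, -0.083], TCP at [0.675, 0, 0.405] pointing down, gripper open.
Joint ranges: [-2.96, 2.96], [-0.34, 2.1], [-1.41, 1.46], [0.24, 2.44], [-1.37, 4.51], [0.17, 1.92], [-2.96, 2.96]. Speed limits (rad/s): [2.39, 2.39, 3.14, 3.14, 3.14, 3.14, 3.14].

### API

Orientations are given as a rotation vector (axis times angle).
In Python, from bench import r gives the robot as it stands.
- The arm moves only by the tool step_arm, never from a script. Its arguments are lists of equal length, an entry for each row: "xyz": the shift along the tool's x, y, z scaled (see below), a list of three; "rotation": the turn, a rotation vector about the tool's x, y, z scaled (see below), a list of three. A call has 1 to 20 rows; each row is the pose to reach, as a shift and turn from the pose measured when the call began, along the tool's axes at that moment; what a row does not reach only later rows make up. The controller multiplies each number of a shift by 30 cm and each number of a turn by 90 degrees. A row lasts 1/8 s, in which the tool goes at most 62.5 mm and 10.7 degrees, less where a joint would pass 70% of its speed; a pose out of reach is approached as far as the arm can. A call with a number of a shift or a turn outside -1 to 1 is refused whole. A call with a gripper value outside its range is refused whole. "grip" is the closure, from 0 (fully open) to 1 (shut), set as the call begins (left out, the last holds). The fingers move at their own pace and stop on an object; "force" is the grip in N (left out, the last holds). Time passes only in rows, so rows that repeat a pose let the fingers close. It gives the time, the measured TCP pose, the force and the opening at its end, in the units of the state.
- r.get_obs(): the state, without advancing time (a new reading comes with each control period).
- r.grab_frame(name): name is "scene" or "side" or "wrist"; returns a dict with "pixels" (384x512x3 uint8, red, green, blue), "fx", "fy", "cx", "cy" (pixels), "position" and "attitude" of the camera in the world; the wrist camera has in their place "mount" (4x4, takes a point from camera to tool coordinates, whose origin is the TCP and whose axes are the tool frame's). Camera axes: x right, y down, z forward; pixel columns grow to the right and rows downward; lengths in m; the calibration is good to about 2 mm. A picture is of the moment at which its call begins: read the wrist's pose just before it. There is no depth.
- r.hand_in(): hands the job in, once; it reports no verdict.
The state is a dict: "clock": time; "joints": joint angles; "qvel": joint speeds; "tau": joint torques, N m; "tcp_pos": TCP position; "orientation": TCP orientation; "contact_force": force on the tool from outside, world axes, zero at the start; "moment": the same for the moment, N m; "grip_width": finger opening in m.
Only numpy, scipy, OpenCV 4.12 (cv2) and the standard library are available. Lean on these libraries where they do the work, as an engineer would, in place of code of your own. Each camera call takes 0.05 s, during which the arm holds its last target.

### The job

Take the blue-topped load cell out of its tray pocket and stand it upright on the lab jack's platform, centred under the rod that hangs from the vertical air cylinder, and let go of it. Then turn the jack's knob to raise the platform until the cell's load button just touches the rod's foot, lifting the rod by no more than about 4 mm, and let go of the knob. Keep the cell upright throughout, never drive the rod far up into its cylinder, and leave the red-topped cell, the brass weight, the regulator and the spanner where they are.

Things in the scene. Friction and masses are not known exactly. Their poses are not given: they have to be found in the camera images.
- cell_center (a point): blue-topped load cell, 0.42 kg: steel can 46 mm in diameter, 56 mm tall, blue band and top face, with a button on top (72 mm in all). This point: on its axis half-way up the can, 28 mm above the underside. z up, x from the axis towards the socket on its top face. In its pocket the top face is flush with the tray top: only button and socket stand clear
- cell_button (a point): top centre of that cell's load button, a steel stud 16 mm in diameter standing 16 mm above the can's top face on its axis (44 mm above cell_center). Beside it on the top face, its centre 17 mm from the axis towards the cell's +x, stands a black socket 9 mm in diameter and 8 mm tall
- cell2_center (a point): second load cell of the same shape and size with red band and red top face, in another pocket: leave it. Same point and axes
- weight_center (a point): brass check weight in another pocket: can 46 mm in diameter, 56 mm tall, with a knob 20 mm in diameter reaching 20 mm above it: leave it. Point on its axis half-way up the can
- tray: grey sensor tray, fixed to the bench, 90 mm (x) by 190 mm (y) by 64 mm tall, origin at the centre of its underside. Three round pockets 48 mm in diameter and 56 mm deep, floor 8 mm above the bench, lie along its y at -62, 0 and +62 mm; what stands in which varies
- stand: test stand, fixed to the bench: aluminium base plate 16 mm thick, x -85 to +115 mm, y -105 to +105 mm; origin on the bench straight under the axis of cylinder, rod and jack. Its -x side is the open front. Two posts 30 mm square, 304 mm tall, stand behind at x = +90, y = -85 and +85 mm, with a cross bar that carries the cylinder
- cylinder_cap (a point): underside centre of the vertical cylinder's lower cap, 47 mm square, 219 mm above the bench on the stand's axis; the cylinder is 70 mm tall. Only rod and foot hang below, so there is no room for a gripper above a cell on the platform: it has to come in from the front, held by its can with the gripper leaning back towards the front (about 45 degrees)
- platform_top (a point): centre of the top of the lab jack's platform, a level steel plate 120 mm (x) by 100 mm (y) straight under the rod. At the start 79 to 85 mm below the rod foot (7 to 13 mm more than the cell's height). z up, axes as the stand's
- knob_center (a point): centre of the jack's black fluted knob, 44 mm in diameter, 24 mm long, axis level along the stand's x, 120 mm in front (stand -x) of the stand's axis, 55 to 58 mm above the bench: it rises half as much as the platform. Nothing stands beside it or above it. This point does not turn with the knob; axes as the stand's
- jack_knob (a joint): turn of the knob, rad, range -0.2 to 6, at the start 0 to 1.2. Growing = clockwise as seen from in front of the knob, looking along the stand's +x (right-handed about stand +x): it raises the platform, by 5 mm per rad. It needs about 0.18 N m; the jack holds its height when let go
- rod_foot (a point): centre of the underside of the rod's foot, a dark steel disc 36 mm in diameter, 6 mm thick, on a 12 mm rod hanging from the cylinder on the stand's axis; 179 mm above the bench at rest
- rod (a joint): how far the rod is pushed up from its rest, m: 0 hanging on its end stop, at most 0.020. The cylinder is vented: about 2.5 N starts the rod up, plus 0.06 N per mm, and it follows the button back down
- regulator: a loose air pressure regulator on a steel foot 60 mm square, 111 mm tall, with a round gauge: leave it. Origin at the centre of its underside
- spanner_grip (a point): a loose spanner 150 mm long lying flat on the bench, under 15 mm high: leave it. This point is on its handle; x points along it
There are look-alikes about, which are no part of the job. What is shaped like the part that bears cell_center but purple is not meant.

How it is judged:
By the outcome, as a careful person would: the job done as asked, in the order asked, and still so for the second after the job is handed in, with the robot touching nothing.
It also fails if it takes over 72 s, if anything falls off the work surface, if the arm or the gripper's body presses on something with over 40 N, if the wrist force passes 120 N, or if a joint passes its speed limit or range.

## Working session

There is one attempt and no reset: what is moved stays moved. The work goes in short steps, Python scripts to look and compute and a tool call to move; the robot and the scene stay as the last step left them, time stands still between calls to the robot, and variables do not carry over. Pictures are saved under pics/ and viewed, and the job is handed in when it is done.

Besides the shell and the picture viewer there is one more tool, called as name(argument=value, ...) on one line, values as JSON. step_arm: Moves the arm, as the interface text tells. Its arguments: {"type":"object","properties":{"xyz":{"type":"array"},"rotation":{"type":"array"},"grip":{"type":"number"},"force":{"type":"number"}},"required":["xyz","rotation"]}

```bash
ls; mkdir -p pics; cat > h.py <<'E'
import numpy as np, cv2
from scipy.spatial.transform import Rotation as R
from bench import r
def grab(name,fn=None):
    o=r.get_obs(); f=r.grab_frame(name)
    K=np.array([[f['fx'],0,f['cx']],[0,f['fy'],f['cy']],[0,0,1]])
    if 'mount' in f:
        T=np.eye(4);T[:3,:3]=R.from_rotvec(o['orientation']).as_matrix();T[:3,3]=o['tcp_pos'];T=T@np.array(f['mount'])
        P=T[:3,3];A=T[:3,:3]
    else:
        P=np.array(f['position']);A=np.array(f['attitude'])
        if A.shape!=(3,3): A=(R.from_rotvec(A) if A.size==3 else R.from_quat(A)).as_matrix()
    im=f['pixels'][:,:,::-1].copy()
    if fn: cv2.imwrite('pics/'+fn,im)
    np.savez('pics/'+name+'_last.npz',K=K,P=P,A=A,im=im)
    return im,K,P,A
def ray(K,P,A,uv):
    d=A@np.linalg.inv(K)@np.array([uv[0],uv[1],1.]); return P,d/np.linalg.norm(d)
def onz(K,P,A,uv,z):
    p,d=ray(K,P,A,uv); return p+d*(z-p[2])/d[2]
def proj(K,P,A,X):
    c=A.T@(np.array(X)-P); return (K@c/c[2])[:2]
def tri(rays):
    M=np.zeros((3,3));b=np.zeros(3)
    for p,d in rays:
        Q=np.eye(3)-np.outer(d,d);M+=Q;b+=Q@p
    X=np.linalg.solve(M,b); return X,[np.linalg.norm((np.eye(3)-np.outer(d,d))@(X-p)) for p,d in rays]
def move(target_p,target_R):
    o=r.get_obs();R0=R.from_rotvec(o['orientation'])
    d=R0.inv().apply(np.array(target_p)-o['tcp_pos'])/0.3
    w=(R0.inv()*target_R).as_rotvec()/(np.pi/2)
    return d,w
E
python3 - <<'E'
from h import *
print(r.get_obs())
f=r.grab_frame('scene');print({k:v for k,v in f.items() if k!='pixels'})
for n in ['scene','side','wrist']:
    im,K,P,A=grab(n,n+'0.png');print(n,K.tolist(),P,A.tolist())
E
```

```text
pics
{'clock': 0.0, 'joints': array([-0.10811216,  0.47781421,  0.02235889,  1.55645354, -0.01150303,
        1.10930216, -0.08312676]), 'qvel': array([ 1.47478708e-04,  1.37256160e-03,  9.07378245e-04, -9.50694172e-06,
        2.67346118e-03,  1.59487828e-03,  2.51421687e-04]), 'tau': array([-5.45967814e-04, -5.96443820e+01,  1.60769675e+00, -2.81194621e+01,
        1.24063640e-02,  9.39900521e-03,  2.20753498e-05]), 'tcp_pos': array([6.74724539e-01, 6.90841201e-06, 4.03715455e-01]), 'orientation': array([-1.57094004e+00,  1.45659721e-03,  1.43870859e-03]), 'contact_force': array([-0.71278593, -0.9372853 , -0.49905089]), 'moment': array([-0.01765953, -0.02268933,  0.00042394]), 'grip_width': 0.08556172756826332}
{'fx': 491.5230975848756, 'fy': 491.5230975848756, 'cx': 250.3652536058434, 'cy': 182.38763275141972, 'position': array([ 0.51091649, -0.56209815,  1.05977781]), 'attitude': array([-2.58114142,  0.11794346, -0.03410265])}
scene [[491.5230975848756, 0.0, 250.3652536058434], [0.0, 491.5230975848756, 182.38763275141972], [0.0, 0.0, 1.0]] [ 0.51091649 -0.56209815  1.05977781] [[
[... 198 characters left out ...]
e [[447.5090443128554, 0.0, 255.62646590708388], [0.0, 447.5090443128554, 191.46117937425905], [0.0, 0.0, 1.0]] [ 0.27538217 -0.74292169  0.78768214] [[0.916760419549879, -0.2490249287107491, 0.3123090104805445], [-0.3993934413302124, -0.5598657533228416, 0.7259719121830114], [-0.005933984255179353, -0.7902764852485832, -0.612721686162654]]
wrist [[288.58287798786523, 0.0, 257.9337798577181], [0.0, 288.58287798786523, 186.6920216649401], [0.0, 0.0, 1.0]] [0.67499102 0.06973268 0.37210959] [[0.9999962812985949, 2.9201138004884745e-05, -0.0027270013335504843], [-0.0007301713089716086, -0.9605689170544207, -0.27804104452176787], [-0.0026275918326867692, 0.2780420017482784, -0.9605653236636064]]
```

View images.

View pics/scene0.png

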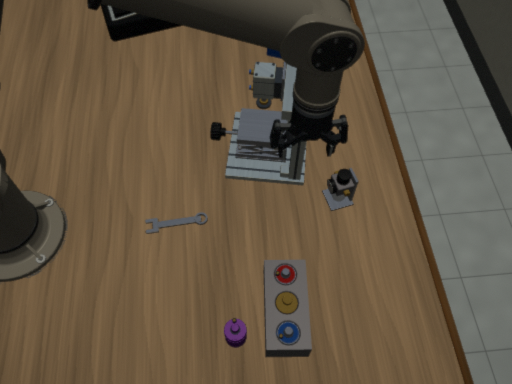

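View pics/side0.png

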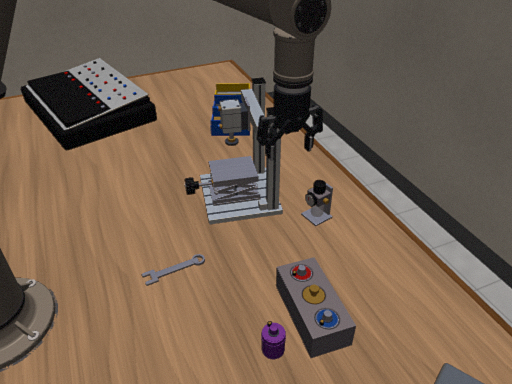

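View pics/wrist0.png

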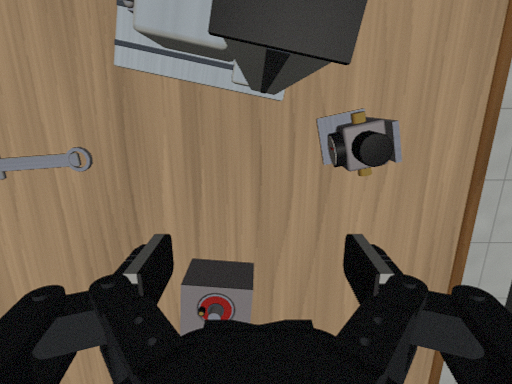

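```bash
python3 - <<'E'
from h import *
out=[]
for n,(x,y),s in [('scene',(288,310),55),('side',(310,310),55)]:
    d=np.load(f'pics/{n}_last.npz');im=d['im']
    c=im[max(0,y-s):y+s,x-s:x+s];out.append(cv2.resize(c,(396,396),interpolation=cv2.INTER_CUBIC))
cv2.imwrite('pics/crop1.png',np.hstack(out))
rays={}
for n in ['scene','side']:
    d=np.load(f'pics/{n}_last.npz');im=d['im'];hsv=cv2.cvtColor(im,cv2.COLOR_BGR2HSV)
    for nm,lo,hi in [('blue',(98,120,60),(118,255,255)),('red',(0,150,80),(4,255,255)),('purple',(130,100,30),(155,255,255))]:
        m=cv2.inRange(hsv,lo,hi)
        m[:240]=0
        k,lab,st,ce=cv2.connectedComponentsWithStats(m)
        i=1+np.argmax(st[1:,4]); 
        pts=np.argwhere(lab==i)[:,::-1].astype(np.int32)
        e=cv2.fitEllipse(cv2.convexHull(pts))
        print(n,nm,st[i],ce[i],e)
        rays.setdefault(nm,[]).append(ray(d['K'],d['P'],d['A'],e[0]))
        print(onz(d['K'],d['P'],d['A'],e[0],.064))
for k,v in rays.items(): print(k,tri(v))
E
```

```text
scene blue [278 322  21  21 215] [288.45116279 332.28837209] ((287.8335266113281, 332.3142395019531), (19.561189651489258, 20.312898635864258), 150.3376922607422)
[ 0.61037076 -0.30297018  0.064     ]
scene red [277 265  18  18 138] [285.76086957 274.15942029] ((284.9790954589844, 273.6485595703125), (16.873777389526367, 17.907995223999023), 116.06092834472656)
[ 0.62063374 -0.17904529  0.064     ]
scene purple [224 319  22  28 441] [234.99546485 332.2244898 ] ((235.0646514892578, 332.1343688964844), (22.268407821655273, 27.557199478149414), 174.7426300048828)
[ 0.50496905 -0.29295815  0.064     ]
side blue [323 310  15  17 105] [331.26666667 320.36190476] ((329.50799560546875, 318.6420593261719), (14.29729175567627, 17.432836532592773), 24.921979904174805)
[ 0.61455485 -0.31048715  0.064     ]
side red [295 268  16  12  70] [303.97142857 274.65714286] ((302.8719482421875, 273.4618835449219), (10.957242965698242, 15.337019920349121), 71.45748901367188)
[ 0.62231933 -0.18813323  0.064     ]
side purple [262 323  24  36 678] [272.98230088 340.56932153] ((272.8081970214844, 340.1914978027344), (25.9483642578125, 36.59323501586914), 179.04356384277344)
[ 0.49419246 -0.30936879  0.064     ]
blue (array([ 0.61339538, -0.30537795,  0.06105262]), [np.float64(0.004153202203656334), np.float64(0.004153202203656278)])
red (array([ 0.62410886, -0.17856504,  0.05549897]), [np.float64(0.003699258920500594), np.float64(0.003699258920500629)])
purple (array([ 0.50590259, -0.28270829,  0.02165999]), [np.float64(0.00165273292716618), np.float64(0.0016527329271659255)])
```

View pics/crop1.png

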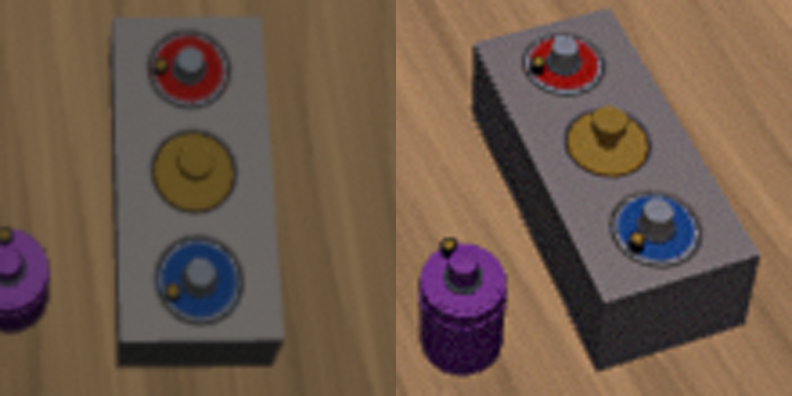

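Candidates: blue cell at scene (288,332), in the tray. The look-alikes are the purple can (235,332), red cell (286,273), brass weight (287,301) and the blue thing behind the stand (273,50). The crop shows the blue face with a steel button and socket in the tray's near pocket, so I choose that one. Next I move the wrist camera above it.

step_arm(xyz=[[-0.21, 0.25, -1.0], [-0.21, 0.25, -1.0], [-0.21, 0.25, -1.0], [-0.21, 0.25, -1.0], [-0.21, 0.25, -1.0], [-0.21, 0.25, -1.0], [-0.21, 0.25, -1.0], [-0.21, 0.25, -1.0], [-0.21, 0.25, -1.0]], rotation=[[0, 0, 0], [0, 0, 0], [0, 0, 0], [0, 0, 0], [0, 0, 0], [0, 0, 0], [0, 0, 0], [0, 0, 0], [0, 0, 0]])

```text
clock: 1.32
tcp_pos: [0.6126, -0.2982, 0.3296]
orientation: [-1.57, -0.002, 0.002]
contact_force: [-0.1, 0.0, 0.9]
grip_width: 0.0856
```

```bash
python3 - <<'E'
from h import *
o=r.get_obs();print(o['clock'],o['tcp_pos'],o['orientation'],o['qvel'].round(3),o['joints'].round(2))
for n in ['scene','side','wrist']: grab(n,n+'1.png')
out=[]
for n,(x,y,w,h) in [('scene',(200,40,170,180)),('side',(170,70,170,180))]:
    d=np.load(f'pics/{n}_last.npz');c=d['im'][y:y+h,x:x+w];out.append(cv2.resize(c,None,fx=2.3,fy=2.3,interpolation=cv2.INTER_CUBIC))
cv2.imwrite('pics/crop2.png',np.hstack(out))
E
```

```text
1.325 [ 0.612594   -0.29820204  0.32957679] [-1.57036976 -0.00189509  0.0023742 ] [ 0.006  0.     0.007  0.001 -0.    -0.     0.002] [ 0.31  0.56  0.07  1.61 -0.05  0.98  0.4 ]
```

View pics/wrist1.png

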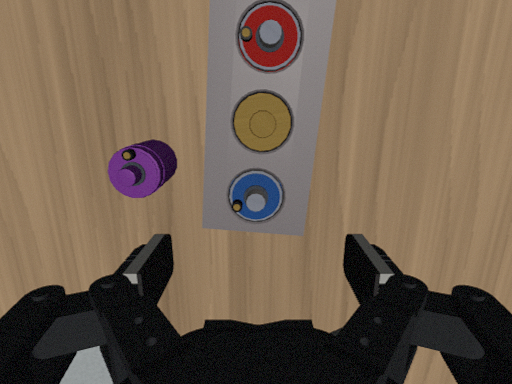

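View pics/crop2.png

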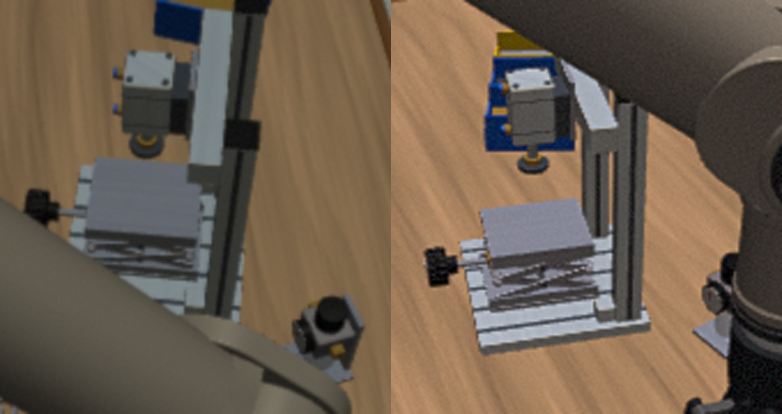

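```bash
python3 - <<'E'
from h import *
rays=[]
for n in ['wrist','scene','side']:
    d=np.load(f'pics/{n}_last.npz');im=d['im'];c=(d['K'],d['P'],d['A']);hsv=cv2.cvtColor(im,cv2.COLOR_BGR2HSV)
    m=cv2.inRange(hsv,(98,120,50),(118,255,255))
    if n!='wrist': m[:250]=0
    k,lab,st,ce=cv2.connectedComponentsWithStats(m)
    if k<2: continue
    i=1+np.argmax(st[1:,4]);pts=np.argwhere(lab==i)[:,::-1].astype(np.int32)
    e=cv2.fitEllipse(cv2.convexHull(pts));print(n,st[i],e,onz(*c,e[0],.064))
    rays.append(ray(*c,e[0]))
    if n=='wrist':
        for nm,uv,z in [('btn',(256,202),.080),('sock',(237,207),.072)]: print(nm,onz(*c,uv,z))
        # tray corners
        for uv in [(203,229),(303,235),(335,0),(212,0)]: print(onz(*c,uv,.064))
        cv2.imwrite('pics/crop3.png',cv2.resize(im[150:250,190:320],None,fx=6,fy=5.9,interpolation=cv2.INTER_CUBIC))
print(tri(rays))
E
```

```text
wrist [ 232  174   48   45 1106] ((255.50714111328125, 195.9816131591797), (45.066341400146484, 46.8383674621582), 92.23115539550781) [ 0.60992389 -0.30492689  0.064     ]
btn [ 0.61047673 -0.30477745  0.08      ]
sock [ 0.5946154  -0.31197782  0.072     ]
[ 0.56365291 -0.33555135  0.064     ]
[ 0.65192776 -0.34115744  0.064     ]
[ 0.66652553 -0.15869337  0.064     ]
[ 0.57921493 -0.15873479  0.064     ]
scene [278 323  21  20 213] ((287.8230285644531, 332.3291015625), (19.588054656982422, 20.149553298950195), 139.59573364257812) [ 0.6103459  -0.30299755  0.064     ]
side [322 310  16  17 107] ((327.1048889160156, 318.072998046875), (16.775732040405273, 19.851825714111328), 98.76587677001953) [ 0.61099341 -0.30748251  0.064     ]
(array([ 0.61064541, -0.30490559,  0.06318467]), [np.float64(0.000778124780747953), np.float64(0.0020693479256650078), np.float64(0.00208446233978903)])
```

View pics/crop3.png

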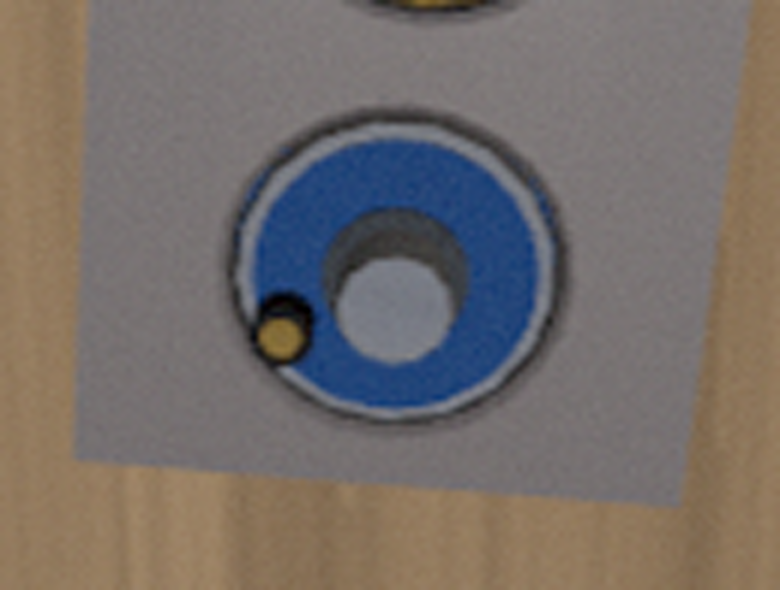

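```bash
python3 - <<'E'
from h import *
for n,(x,y,w,h),s in [('scene',(205,85,95,75),8),('side',(180,125,95,75),8)]:
    d=np.load(f'pics/{n}_last.npz');c=d['im'][y:y+h,x:x+w]
    c=cv2.resize(c,None,fx=s,fy=s,interpolation=cv2.INTER_CUBIC)
    c=np.clip(c.astype(float)*1.4,0,255).astype(np.uint8)
    for i in range(0,w,10): cv2.putText(c,str(x+i),(i*s,10),0,.35,(0,0,255),1); cv2.line(c,(i*s,12),(i*s,16),(0,0,255),1)
    for i in range(0,h,10): cv2.putText(c,str(y+i),(0,i*s+4),0,.35,(0,0,255),1)
    cv2.imwrite(f'pics/cr_{n}.png',c)
E
```

```text
(no output)
```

View pics/cr_scene.png

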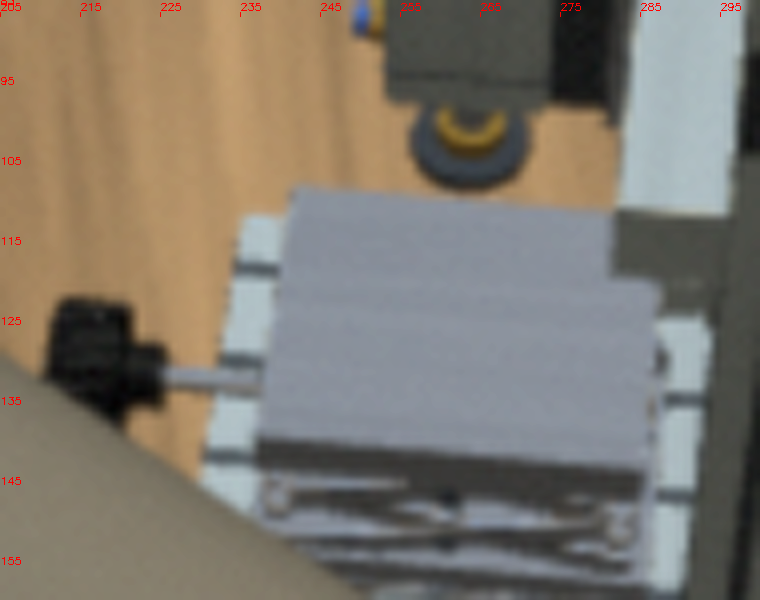

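View pics/cr_side.png

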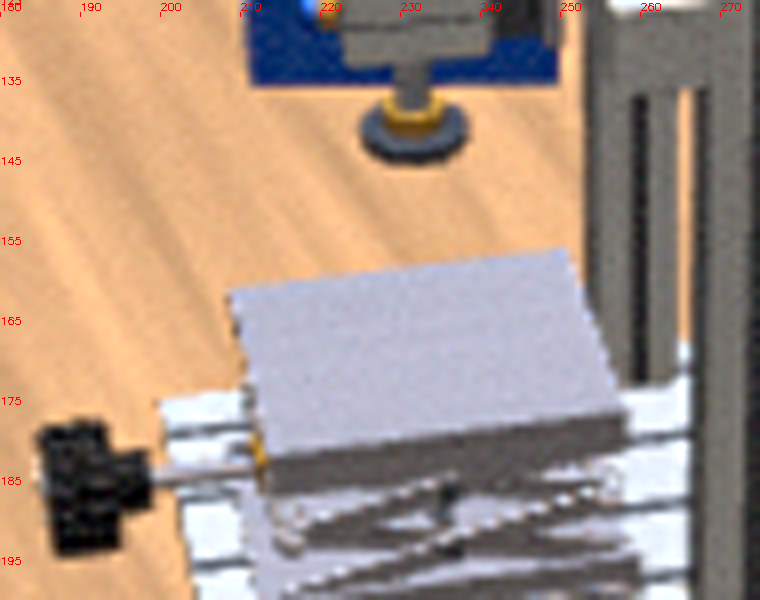

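```bash
python3 - <<'E'
from h import *
C={n:np.load(f'pics/{n}_last.npz') for n in ['scene','side']}
C={n:(d['K'],d['P'],d['A']) for n,d in C.items()}
pts={'A':((241.1,107.9),(208.4,160.9)),'C':((285.5,143.3),(257.5,175.7)),'D':((236.8,139.1),(213,181.6)),'foot':((263.8,102.8),(231.7,141.8)),
 'knobfrontback':((215.5,128.5),(189.5,186.4))}
for k,(a,b) in pts.items():
    print(k,*[x if isinstance(x,list) else x.round(4) for x in tri([ray(*C['scene'],a),ray(*C['side'],b)])])
for z in (.095,.1):
    P=[onz(*C['side'],b,z) for b in [(208.4,160.9),(250.4,155.6),(257.5,175.7),(213,181.6)]]
    print('side plat',np.mean(P,0),np.linalg.norm(P[1]-P[0]),np.linalg.norm(P[2]-P[1]),np.linalg.norm(P[3]-P[2]),np.degrees([np.arctan2(*(P[1]-P[0])[1::-1]),np.arctan2(*(P[2]-P[3])[1::-1])]))
    P=[onz(*C['scene'],pts[k][0],z) for k in 'ACD']
    print('scene plat',(P[0]+P[1])/2,np.linalg.norm(P[0]-P[2]),np.linalg.norm(P[1]-P[2]),np.degrees(np.arctan2(*(P[1]-P[2])[1::-1])))
print('foot at .179', onz(*C['scene'],(263.8,102.8),.179),onz(*C['side'],(231.7,141.8),.179))
for nm,z,ps in [('reg',0,[(340,200)]),('spanner',.01,[(150,225),(203,218)]),('purple',.0,[(236,345)])]:
    for p in ps: print(nm,onz(*C['scene'],p,z))
E
```

```text
A [0.5646 0.2654 0.091 ] [np.float64(0.001755566628479477), np.float64(0.0017555666284795994)]
C [0.6626 0.1449 0.09  ] [np.float64(0.0004646200380990228), np.float64(0.00046462003809902833)]
D [0.5452 0.1682 0.0902] [np.float64(0.0007466614938146386), np.float64(0.0007466614938146556)]
foot [0.6146 0.2051 0.1743] [np.float64(0.001570565916545071), np.float64(0.0015705659165449518)]
knobfrontback [0.4963 0.2452 0.0377] [np.float64(0.003818218575718047), np.float64(0.003818218575718081)]
side plat [0.61221251 0.19806397 0.095     ] 0.11905609902247655 0.09897169279451468 0.11862750700661989 [-11.07452041 -11.22742131]
scene plat [0.61226784 0.20253993 0.095     ] 0.09993571237329969 0.11944870759558243 -11.357964472688884
side plat [0.60978116 0.19127164 0.1       ] 0.1181967142369289 0.09825728364046164 0.11777121593454565 [-11.07452041 -11.22742131]
scene plat [0.61174259 0.19857716 0.1       ] 0.09941779150262918 0.1188296598380872 -11.357964472688884
foot at .179 [0.61286105 0.20222304 0.179     ] [0.61287243 0.19608338 0.179     ]
reg [0.78875875 0.02508752 0.        ]
spanner [ 0.32129023 -0.00705417  0.01      ]
spanner [4.48111491e-01 2.74588122e-04 1.00000000e-02]
purple [ 0.50453979 -0.30261455  0.        ]
```

```bash
cat >> h.py <<'E'
def Rdown(az): # tool x along azimuth az (deg), pointing down
    return R.from_euler('z',az,degrees=True)*R.from_matrix(np.array([[1,0,0],[0,0,-1],[0,1,0]]).T.T if False else np.column_stack([[1,0,0],[0,0,-1],[0,1,0]]))
def Rlean(az,el): # approach az, el below horizontal
    e=np.radians(el)
    M=np.column_stack([[0,-1,0],[np.cos(e),0,-np.sin(e)],[np.sin(e),0,np.cos(e)]])
    return R.from_euler('z',az,degrees=True)*R.from_matrix(M)
def show(p,Rt):
    d,w=move(p,Rt);print('xyz',d.round(3).tolist(),'rot',w.round(3).tolist())
E
python3 - <<'E'
from h import *
show([.6104,-.3049,.30],Rdown(-66)); show([.6104,-.3049,.24],Rdown(-66))
E
```

```text
xyz [-0.006, 0.098, -0.019] rot [0.0, 0.734, -0.0]
xyz [-0.005, 0.298, -0.019] rot [0.0, 0.734, -0.0]
```

step_arm(xyz=[[-0.006, 0.05, -0.019], [-0.006, 0.098, -0.019], [-0.006, 0.098, -0.019], [-0.006, 0.098, -0.019], [-0.006, 0.098, -0.019], [-0.006, 0.098, -0.019], [-0.006, 0.098, -0.019], [-0.006, 0.098, -0.019], [-0.006, 0.098, -0.019]], rotation=[[0, 0.1, 0], [0, 0.21, 0], [0, 0.32, 0], [0, 0.43, 0], [0, 0.54, 0], [0, 0.65, 0], [0, 0.734, 0], [0, 0.734, 0], [0, 0.734, 0]], grip=0.5)

```text
clock: 2.6
tcp_pos: [0.6104, -0.3046, 0.3001]
orientation: [-1.38, 0.893, -0.892]
contact_force: [-0.2, 0.3, -0.8]
grip_width: 0.0429
```

```bash
python3 - <<'E'
from h import *
o=r.get_obs();print(o['tcp_pos'],o['joints'].round(2),o['grip_width'])
im,K,P,A=grab('wrist','wrist2.png')
hsv=cv2.cvtColor(im,cv2.COLOR_BGR2HSV);m=cv2.inRange(hsv,(98,120,50),(118,255,255))
k,lab,st,ce=cv2.connectedComponentsWithStats(m);i=1+np.argmax(st[1:,4]);pts=np.argwhere(lab==i)[:,::-1].astype(np.int32)
e=cv2.fitEllipse(cv2.convexHull(pts));print(e,onz(K,P,A,e[0],.064))
show([.6104,-.3049,.24],Rdown(-66))
E
```

```text
[ 0.61042091 -0.30461472  0.3000821 ] [ 0.13  0.61  0.35  1.64 -0.25  0.93 -0.57] 0.042896781789142316
((258.00311279296875, 200.87112426757812), (51.099674224853516, 53.47731399536133), 91.8038330078125) [ 0.61056639 -0.305242    0.064     ]
xyz [0.001, 0.2, 0.0] rot [0.0, 0.002, -0.0]
```

View pics/wrist2.png

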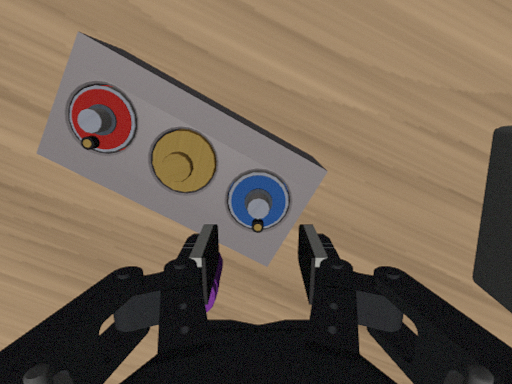

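The wrist view shows the blue cell (ring 258,201; button 258,208; socket 258,226) midway between the fingers. I descend and close on the button.

step_arm(xyz=[[0.001, 0.08, 0.0], [0.001, 0.15, 0.0], [0.001, 0.2, 0.0], [0.001, 0.2, 0.0]], rotation=[[0, 0, 0], [0, 0, 0], [0, 0, 0], [0, 0, 0]])

```text
clock: 3.15
tcp_pos: [0.6099, -0.3048, 0.2385]
orientation: [-1.38, 0.896, -0.891]
contact_force: [-1.0, 0.1, 0.0]
grip_width: 0.0427
```

step_arm(xyz=[[0, 0, 0], [0, 0, 0], [0, 0, 0], [0, 0, 0]], rotation=[[0, 0, 0], [0, 0, 0], [0, 0, 0], [0, 0, 0]], grip=1.0, force=60)

```text
clock: 3.65
tcp_pos: [0.6102, -0.3051, 0.2393]
orientation: [-1.38, 0.895, -0.892]
contact_force: [-0.8, -0.7, 3.1]
grip_width: 0.0132
```

```bash
python3 - <<'E'
from h import *
o=r.get_obs();print(o['clock'],o['tcp_pos'],o['contact_force'],o['grip_width'])
E
```

```text
3.65 [ 0.61019715 -0.30505968  0.23925359] [-0.8447313  -0.7212501   3.11328202] 0.01318923924897872
```

step_arm(xyz=[[0, -0.04, 0], [0, -0.1, 0], [0, -0.17, 0], [0, -0.24, 0], [0, -0.3, 0], [0, -0.3, 0]], rotation=[[0, 0, 0], [0, 0, 0], [0, 0, 0], [0, 0, 0], [0, 0, 0], [0, 0, 0]])

```text
clock: 4.4
tcp_pos: [0.6108, -0.3055, 0.3316]
orientation: [-1.38, 0.892, -0.895]
contact_force: [-0.0, -0.1, -5.2]
grip_width: 0.0128
```

```bash
python3 - <<'E'
from h import *
o=r.get_obs();print(o['clock'],o['tcp_pos'],o['contact_force'],o['grip_width'])
grab('side','side3.png');grab('wrist','wrist3.png')
im=np.hstack([cv2.imread('pics/side3.png')[200:384,200:456],cv2.imread('pics/wrist3.png')[100:284,130:386]]);cv2.imwrite('pics/c3.png',cv2.resize(im,None,fx=1.5,fy=1.5))
# rotate to az -11.3: tool x at -101.3
show([.60,-.06,.33],Rdown(-101.3))
E
```

```text
4.4 [ 0.61084946 -0.30549304  0.33156821] [-1.74229722e-03 -6.84352176e-02 -5.16035167e+00] 0.01279413489787985
xyz [-0.759, -0.003, 0.303] rot [0.001, 0.394, -0.001]
```

View pics/c3.png

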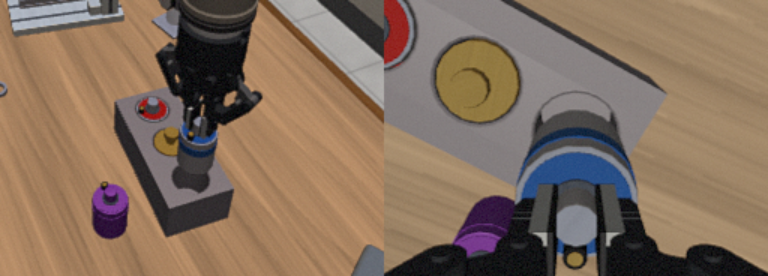

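step_arm(xyz=[[-0.08, -0.003, 0.03], [-0.2, -0.003, 0.08], [-0.36, -0.003, 0.14], [-0.52, -0.003, 0.21], [-0.66, -0.003, 0.26], [-0.759, -0.003, 0.303], [-0.759, -0.003, 0.303], [-0.759, -0.003, 0.303]], rotation=[[0, 0.04, 0], [0, 0.1, 0], [0, 0.18, 0], [0, 0.27, 0], [0, 0.35, 0], [0, 0.394, 0], [0, 0.394, 0], [0, 0.394, 0]])

```text
clock: 5.5
tcp_pos: [0.5996, -0.0603, 0.3295]
orientation: [-1.113, 1.355, -1.351]
contact_force: [-0.0, -0.8, -5.4]
grip_width: 0.0134
```

```bash
python3 - <<'E'
from h import *
o=r.get_obs();print(o['clock'],o['tcp_pos'],o['contact_force'],o['grip_width'],o['joints'].round(2))
show([.60,-.06,.233],Rdown(-101.3))
E
```

```text
5.5 [ 0.59962173 -0.06032189  0.32951156] [-0.00960684 -0.84709006 -5.40923372] 0.013431523876674286 [-0.39  0.48  0.51  1.83 -0.29  0.91 -1.51]
xyz [-0.002, 0.322, 0.002] rot [0.002, 0.0, 0.0]
```

step_arm(xyz=[[0, 0.1, 0], [-0.002, 0.2, 0.002], [-0.002, 0.28, 0.002], [-0.002, 0.31, 0.002], [-0.002, 0.322, 0.002], [-0.002, 0.322, 0.002], [-0.002, 0.322, 0.002]], rotation=[[0, 0, 0], [0, 0, 0], [0.002, 0, 0], [0.002, 0, 0], [0.002, 0, 0], [0.002, 0, 0], [0.002, 0, 0]])

```text
clock: 6.38
tcp_pos: [0.6004, -0.06, 0.2338]
orientation: [-1.109, 1.352, -1.354]
contact_force: [-0.0, -1.3, -4.8]
grip_width: 0.0128
```

```bash
python3 - <<'E'
from h import *
o=r.get_obs();print(o['clock'],o['tcp_pos'],o['contact_force'],o['moment'],o['grip_width'])
grab('side','side4.png')
im=cv2.imread('pics/side4.png')[120:310,180:430];cv2.imwrite('pics/c4.png',cv2.resize(im,None,fx=3,fy=3,interpolation=cv2.INTER_CUBIC))
E
```

```text
6.375 [ 0.60039004 -0.05999712  0.23381213] [-0.02515227 -1.29244134 -4.76568516] [-0.01268949  0.00285883  0.0110389 ] 0.012840470325658415
```

View pics/c4.png

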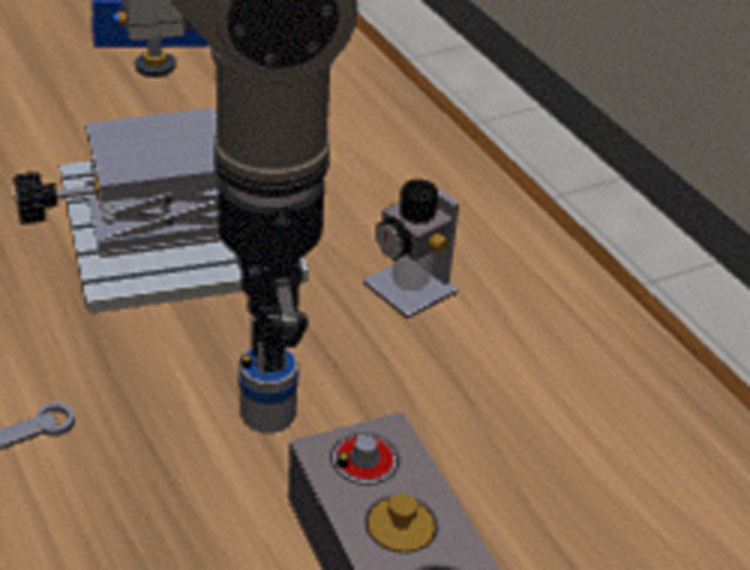

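step_arm(xyz=[[0, 0.004, 0], [0, 0.007, 0], [0, 0.01, 0], [0, 0.01, 0], [0, 0.01, 0]], rotation=[[0, 0, 0], [0, 0, 0], [0, 0, 0], [0, 0, 0], [0, 0, 0]])

```text
clock: 7.05
tcp_pos: [0.6005, -0.0599, 0.2312]
orientation: [-1.109, 1.351, -1.354]
contact_force: [-1.5, 0.7, 3.4]
grip_width: 0.0131
```

step_arm(xyz=[[0, 0, 0], [0, 0, 0], [0, 0, 0], [0, 0, 0], [0, -0.1, 0], [0, -0.3, 0], [0, -0.4, 0], [0, -0.4, 0]], rotation=[[0, 0, 0], [0, 0, 0], [0, 0, 0], [0, 0, 0], [0, 0, 0], [0, 0, 0], [0, 0, 0], [0, 0, 0]], grip=0.5)

```text
clock: 8.05
tcp_pos: [0.6012, -0.0603, 0.3539]
orientation: [-1.104, 1.348, -1.355]
contact_force: [-0.5, 0.5, -0.5]
grip_width: 0.0427
```

```bash
cat >> h.py <<'E'
def blue(im,ymin=0):
    hsv=cv2.cvtColor(im,cv2.COLOR_BGR2HSV);m=cv2.inRange(hsv,(98,120,50),(118,255,255));m[:ymin]=0
    k,lab,st,ce=cv2.connectedComponentsWithStats(m);i=1+np.argmax(st[1:,4])
    pts=np.argwhere(lab==i)[:,::-1].astype(np.int32)
    return cv2.fitEllipse(cv2.convexHull(pts)),st[i]
E
python3 - <<'E'
from h import *
o=r.get_obs();print(o['clock'],o['tcp_pos'],o['contact_force'],o['grip_width'])
im,K,P,A=grab('wrist','wrist5.png')
e,s=blue(im);print(e,s,onz(K,P,A,e[0],.056))
grab('side','side5.png')
cv2.imwrite('pics/c5.png',np.hstack([im[100:384,100:420],cv2.imread('pics/side5.png')[100:384,150:450]]))
E
```

```text
8.05 [ 0.60116151 -0.06026967  0.35393353] [-0.47345909  0.50007836 -0.50339965] 0.04270572991545703
((258.31341552734375, 181.7313995361328), (40.57795333862305, 41.6494140625), 96.46182250976562) [238 162  42  40 908] [ 0.60157174 -0.06111917  0.056     ]
```

View pics/c5.png

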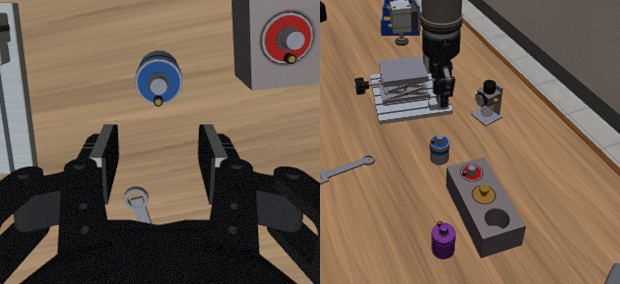

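```bash
python3 - <<'E'
from h import *
Rt=Rlean(-11.3,40);a=Rt.apply([0,1,0]);c=np.array([.601,-.0605,.028])
p=c-.26*a+[0,0,.04];print(p);show(p,Rt)
E
```

```text
[ 0.40568945 -0.0214731   0.23512478]
xyz [0.002, 0.385, -0.661] rot [0.555, 0.0, -0.0]
```

step_arm(xyz=[[0, 0, -0.1], [0, 0.04, -0.2], [0, 0.1, -0.35], [0.002, 0.2, -0.5], [0.002, 0.3, -0.6], [0.002, 0.385, -0.661], [0.002, 0.385, -0.661], [0.002, 0.385, -0.661]], rotation=[[0.08, 0, 0], [0.18, 0, 0], [0.28, 0, 0], [0.39, 0, 0], [0.48, 0, 0], [0.555, 0, 0], [0.555, 0, 0], [0.555, 0, 0]], grip=0)

```text
clock: 9.15
tcp_pos: [0.4392, -0.0337, 0.3439]
orientation: [-0.721, 0.795, -1.668]
contact_force: [0.6, 0.1, 0.6]
grip_width: 0.085
```

```bash
python3 - <<'E'
from h import *
Rt=Rlean(-11.3,40);a=Rt.apply([0,1,0]);c=np.array([.601,-.0605,.028])
o=r.get_obs();print(o['clock'],o['tcp_pos'],o['joints'].round(2),o['grip_width'])
show(c-.26*a+[0,0,.04],Rt)
im,K,P,A=grab('wrist','wrist6.png')
e,s=blue(im);print(e,s)
hsv=cv2.cvtColor(im,cv2.COLOR_BGR2HSV)
print('proj axis bottom/top', proj(K,P,A,c-[0,0,.028]),proj(K,P,A,c+[0,0,.028]),proj(K,P,A,c+[0,0,.044]))
grab('side','side6.png')
cv2.imwrite('pics/c6.png',np.hstack([im[0:384,100:420],cv2.imread('pics/side6.png')[0:384,150:450]]))
E
```

```text
9.15 [ 0.43924431 -0.03374481  0.34385685] [-1.18  0.09  1.11  2.41  0.99  0.18 -2.79] 0.08504520656588065
xyz [-0.038, 0.221, -0.308] rot [0.154, 0.017, 0.038]
((233.2254638671875, 206.24087524414062), (35.27975845336914, 36.4997673034668), 90.6324691772461) [215 189  37  35 674]
proj axis bottom/top [233.63812487 218.09503023] [232.79652153 205.7210334 ] [232.50184935 201.38850236]
```

View pics/c6.png

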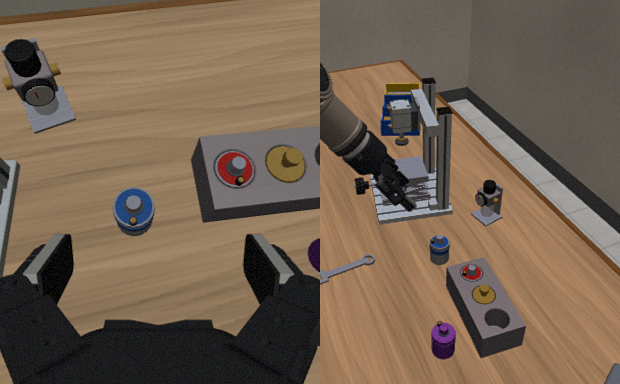

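The arm ran into joint limits here (j4 and j6). I'll fit its kinematics from the recorded states so I can plan a reachable lean.

```bash
cat > fk.py <<'E'
import numpy as np, itertools
from scipy.spatial.transform import Rotation as R
from scipy.optimize import least_squares
def fk(q,s,p):
    h,L1,L2,d,e1,e2,g=p
    T=R.identity();x=np.array([0,0,h])
    Z=lambda a:R.from_rotvec([0,0,a]);Y=lambda a:R.from_rotvec([0,a,0])
    T=Z(s[0]*q[0])*Y(q[1]); x=x+T.apply([e1,0,L1]);T=T*Z(s[1]*q[2])*Y(q[3]);x=x+T.apply([e2,0,L2]);T=T*Z(s[2]*q[4])*Y(q[5]);T=T*Z(s[3]*q[6]+g)
    x=x+T.apply([0,0,d]); return x,T   # flange frame: z approach
E
python3 - <<'E'
from fk import *; from h import r
o=r.get_obs()
D=[([-0.10811216,0.47781421,0.02235889,1.55645354,-0.01150303,1.10930216,-0.08312676],[6.74724539e-01,6.9e-06,4.03715455e-01],[-1.57094,.00145,.00144]),
([.31,.56,.07,1.61,-.05,.98,.4],[0.612594,-0.29820204,0.32957679],[-1.57036976,-0.00189509,0.0023742]),
([.13,.61,.35,1.64,-.25,.93,-.57],[0.61042091,-0.30461472,0.3000821],[-1.38,.893,-.892]),
([-.39,.48,.51,1.83,-.29,.91,-1.51],[0.59962173,-0.06032189,0.32951156],[-1.113,1.355,-1.351]),
(o['joints'],o['tcp_pos'],o['orientation'])]
print(np.array(o['joints']).tolist())
best=[]
for s in itertools.product([1,-1],repeat=4):
    def f(p):
        out=[]
        for q,x,rv in D:
            X,T=fk(q,s,p);RT=R.from_rotvec(rv);out+=list((X-x));
            out+=list((T.apply([0,0,1])-RT.apply([0,1,0]))*.3)
        return out
    z=least_squares(f,[.34,.54,.47,.2,0,0,0]);best.append((z.cost,s,z.x))
best.sort(key=lambda b:b[0])
for b in best[:3]: print(b[0],b[1],b[2].round(4))
s,p=best[0][1:]
for q,x,rv in D:
    X,T=fk(q,s,p);print((X-x).round(4),(T.apply([0,0,1])-R.from_rotvec(rv).apply([0,1,0])).round(3),(T.inv()*R.from_rotvec(rv)).as_rotvec().round(3))
E
```

```text
[-1.186405941524095, 0.08646613085843323, 1.115110164024167, 2.4075890750801037, 0.9819271865119796, 0.1830260779771565, -2.7899293405613563]
0.0041941256312517305 (-1, -1, -1, 1) [ 0.5822  0.4726  0.6128  0.2204 -0.0154  0.1146 -2.7989]
0.004194125631251747 (-1, -1, -1, -1) [ 0.5822  0.4726  0.6128  0.2204 -0.0154  0.1146  0.7554]
0.024781833662201547 (-1, -1, 1, -1) [ 0.0501  0.7293  0.4324  0.2145 -0.1105 -0.0703 -0.4985]
[0.0227 0.0619 0.0086] [-0. -0.  0.] [ 1.566 -0.139 -0.139]
[0.0193 0.0523 0.0015] [-0.004  0.006  0.   ] [ 1.379 -0.882 -0.894]
[-0.0083  0.0173  0.0049] [ 0.007 -0.001  0.   ] [1.474 0.624 0.633]
[-0.0181  0.0027 -0.0057] [-0.     0.001  0.   ] [0.459 1.966 1.965]
[ 0.0021 -0.0024 -0.0093] [ 0.  0. -0.] [ 1.413 -0.815 -0.815]
```

```bash
cat > fk.py <<'E'
import numpy as np
from scipy.spatial.transform import Rotation as R
from scipy.optimize import least_squares
Z=lambda a:R.from_rotvec([0,0,a]);Y=lambda a:R.from_rotvec([0,a,0])
LO=np.array([-2.96,-.34,-1.41,.24,-1.37,.17,-2.96]);HI=np.array([2.96,2.1,1.46,2.44,4.51,1.92,2.96])
def fk(q,p,s7=1):
    a1,h,x1,y1,L1,x2,y2,L2,d,x3,y3=p[:11]
    T=Z(-q[0]);x=T.apply([a1,0,h]);T=T*Y(q[1]);x=x+T.apply([x1,0,0])
    T=T*Z(-q[2]);x=x+T.apply([0,y1,L1]);T=T*Y(q[3]);T=T*Z(-q[4]);x=x+T.apply([x2,y2,L2]);T=T*Y(q[5]);T=T*Z(s7*q[6])
    x=x+T.apply([x3*0,y3*0,d]); return x,T
E
python3 - <<'E'
from fk import *; from h import r
D=[([-0.10811216,0.47781421,0.02235889,1.55645354,-0.01150303,1.10930216,-0.08312676],[6.74724539e-01,6.9e-06,4.03715455e-01],[-1.57094,.00145,.00144]),
([.31,.56,.07,1.61,-.05,.98,.4],[0.612594,-0.29820204,0.32957679],[-1.57036976,-0.00189509,0.0023742]),
([.13,.61,.35,1.64,-.25,.93,-.57],[0.61042091,-0.30461472,0.3000821],[-1.38,.893,-.892]),
([-.39,.48,.51,1.83,-.29,.91,-1.51],[0.59962173,-0.06032189,0.32951156],[-1.113,1.355,-1.351]),
([-1.186405941524095, 0.08646613085843323, 1.115110164024167, 2.4075890750801037, 0.9819271865119796, 0.1830260779771565, -2.7899293405613563],[0.43924431,-0.03374481,0.34385685],[-0.721,0.795,-1.668])]
for s7 in (1,-1):
    def f(p):
        out=[]
        for q,x,rv in D: out+=list(fk(q,p,s7)[0]-x)
        return out+list(.01*(np.array(p)-p0))
    p0=np.array([.08,.3,0,0,.4,0,.0,.4,.13,0,0])
    z=least_squares(f,p0);print(s7,z.cost,z.x.round(4).tolist())
    for q,x,rv in D:
        X,T=fk(q,z.x,s7);print((X-x).round(4),(T.inv()*R.from_rotvec(rv)).as_rotvec().round(3))
E
```

```text
1 5.2885627653673494e-05 [-0.024, 0.2954, 0.0198, -0.063, 0.5493, -0.0323, 0.0013, 0.4615, 0.1954, 0.0, 0.0]
[ 0.0009  0.0006 -0.0017] [ 0.178 -2.135 -2.135]
[ 0.0042  0.0014 -0.0053] [0.733 1.745 1.752]
[-0.0004 -0.0011  0.0033] [ 0.972 -1.51  -1.515]
[-0.0047 -0.0013  0.0035] [ 1.569 -0.091 -0.092]
[0.0001 0.0006 0.0001] [0.661 1.815 1.813]
-1 5.2885627653671244e-05 [-0.024, 0.2954, 0.0198, -0.063, 0.5493, -0.0323, 0.0013, 0.4615, 0.1954, 0.0, 0.0]
[ 0.0009  0.0006 -0.0017] [0.    2.221 2.221]
[ 0.0042  0.0014 -0.0053] [-0.005  2.212  2.226]
[-0.0004 -0.0011  0.0033] [ 0.004 -2.21  -2.222]
[-0.0047 -0.0013  0.0035] [ 0.006 -2.22  -2.219]
[0.0001 0.0006 0.0001] [-0.005  2.221  2.222]
```

```bash
cat >> fk.py <<'E'
P0=[-0.024,0.2954,0.0198,-0.063,0.5493,-0.0323,0.0013,0.4615,0.1954,0,0]
TT=R.from_rotvec([0,2.2214,2.2214])
def FK(q):
    x,T=fk(q,P0,-1);return x,T*TT
def ik(p,Rt,q0,w=0.0,m=.03):
    def f(q):
        x,T=FK(q);return np.concatenate([(x-p)*10,(Rt.inv()*T).as_rotvec()*3,w*(q-q0)])
    z=least_squares(f,np.clip(q0,LO+m+.01,HI-m-.01),bounds=(LO+m,HI-m),max_nfev=150)
    x,T=FK(z.x);return z.x,np.linalg.norm(x-p),(Rt.inv()*T).magnitude()
def margin(q): return np.min(np.minimum(q-LO,HI-q))
E
cat > feas.py <<'E'
from fk import *; from h import Rlean
rng=np.random.default_rng(0)
def best(p,Rt,n=12):
    b=None
    for _ in range(n):
        q,e,t=ik(p,Rt,rng.uniform(LO+.1,HI-.1),0,.05)
        if e<.002 and t<.01 and (b is None or margin(q)>margin(b)): b=q
    return b
c=np.array([.613,.204,.123])
for az in (-11.3,):
  for el in (35,45,55):
    for flip in (0,1):
        Rt=Rlean(az,el)
        if flip: Rt=Rt*R.from_rotvec([0,np.pi,0])
        a=Rt.apply([0,1,0])
        for nm,d in (('place',.152),('back',.25)):
            b=best(c-d*a,Rt);print('stand',nm,el,flip,None if b is None else (b.round(2).tolist(),round(margin(b),2)))
        for x in ([.60,-.06],[.68,-.06],[.75,-.1]):
            b=best(np.array([*x,.028])-.152*a,Rt);print('  bench',x,None if b is None else (b.round(2).tolist(),round(margin(b),2)))
E
time python3 feas.py
```

```text
stand place 35 0 ([-1.14, 0.61, 0.49, 2.25, 2.0, 0.55, 1.8], np.float64(0.19))
stand back 35 0 ([-1.58, 0.52, 0.83, 2.35, 1.72, 0.46, 1.97], np.float64(0.09))
  bench [0.6, -0.06] None
  bench [0.68, -0.06] ([-0.43, 0.81, 0.35, 2.26, 2.93, 0.78, 1.3], np.float64(0.18))
  bench [0.75, -0.1] ([-0.51, 0.93, 0.6, 2.09, 3.18, 0.68, 0.98], np.float64(0.35))
stand place 35 1 ([-1.0, 0.57, 0.32, 2.25, 1.97, 0.64, -1.26], np.float64(0.19))
stand back 35 1 ([-0.04, 0.53, -1.05, 2.35, 1.74, 1.28, -0.91], np.float64(0.09))
  bench [0.6, -0.06] None
  bench [0.68, -0.06] ([-0.65, 0.93, 0.62, 2.26, 3.08, 0.78, -2.17], np.float64(0.18))
  bench [0.75, -0.1] ([-0.14, 0.78, 0.13, 2.09, 2.92, 0.67, -1.61], np.float64(0.35))
stand place 45 0 ([-0.23, 0.49, -0.53, 2.19, 1.72, 0.8, 2.37], np.float64(0.25))
stand back 45 0 ([-0.48, 0.28, -0.35, 2.27, 1.48, 0.74, 2.47], np.float64(0.17))
  bench [0.6, -0.06] ([-0.36, 0.65, 0.27, 2.36, 2.94, 0.6, 1.39], np.float64(0.08))
  bench [0.68, -0.06] ([-0.4, 0.71, 0.35, 2.18, 3.01, 0.45, 1.31], np.float64(0.26))
  bench [0.75, -0.1] ([0.29, 0.71, -0.35, 2.02, 2.47,
[... 627 characters left out ...]
0.06] ([0.66, 0.67, -0.85, 2.28, 2.06, 0.62, 2.65], np.float64(0.16))
  bench [0.68, -0.06] ([-0.92, 1.4, 1.31, 2.11, 4.12, 0.98, -0.33], np.float64(0.15))
  bench [0.75, -0.1] ([-0.65, 0.99, 0.87, 1.95, 4.24, 0.47, -0.1], np.float64(0.27))
stand place 55 1 ([0.22, 0.62, -1.05, 2.11, 1.52, 0.95, -0.42], np.float64(0.33))
stand back 55 1 ([0.06, 0.31, -0.87, 2.17, 1.21, 0.78, -0.29], np.float64(0.27))
  bench [0.6, -0.06] ([0.24, 0.55, -0.34, 2.27, 2.3, 0.39, -0.88], np.float64(0.17))
  bench [0.68, -0.06] ([0.74, 0.82, -1.01, 2.11, 1.9, 0.73, -0.2], np.float64(0.33))
  bench [0.75, -0.1] ([0.56, 0.76, -0.68, 1.94, 1.8, 0.47, -0.12], np.float64(0.3))
real	0m15.898s
user	0m16.207s
sys	0m0.080s
```

```bash
cat > feas2.py <<'E'
from fk import *; from h import Rlean
rng=np.random.default_rng(0)
F=R.from_rotvec([0,np.pi,0])
def sols(p,Rt,n=25):
    out=[]
    for _ in range(n):
        q,e,t=ik(p,Rt,rng.uniform(LO+.1,HI-.1),0,.05)
        if e<.002 and t<.01: out.append(q)
    return out
a0=Rlean(-11.3,40).apply([0,1,0])
S={f:sols(np.array([.613,.204,.123])-.157*a0,Rlean(-11.3,40)*(F if f else R.identity())) for f in (0,1)}
for az in (-75,-60,-45,-30,-11,10,30):
    Rt0=Rlean(az,40);a=Rt0.apply([0,1,0])
    for f in (0,1):
        B=sols(np.array([.601,-.0605,.028])-.157*a,Rt0*(F if f else R.identity()),15)
        if not B: print(az,f,'none');continue
        d=min(((np.abs(b-s).max()-min(margin(b),margin(s),.3),i,j) for i,b in enumerate(B) for j,s in enumerate(S[f])))
        b=B[d[1]];s=S[f][d[2]];m=max(B,key=margin)
        print(az,f,'bestmargin',m.round(2).tolist(),round(margin(m),2),'| pair',b.round(2).tolist(),round(margin(b),2),'->',s.round(2).tolist(),round(margin(s),2))
E
python3 feas2.py
```

```text
-75 0 bestmargin [0.02, 0.84, -0.58, 1.95, 1.36, 1.36, 1.96] 0.49 | pair [0.18, 0.93, -0.82, 1.94, 1.45, 1.55, 1.95] 0.37 -> [-0.02, 0.61, -0.86, 2.23, 1.84, 1.08, 2.32] 0.21
-75 1 bestmargin [-0.09, 0.81, -0.43, 1.95, 1.3, 1.26, -1.17] 0.49 | pair [0.14, 0.9, -0.75, 1.94, 1.42, 1.49, -1.19] 0.43 -> [0.01, 0.62, -0.89, 2.23, 1.84, 1.1, -0.81] 0.21
-60 0 bestmargin [0.26, 0.91, -0.88, 2.1, 1.65, 1.48, 2.02] 0.34 | pair [0.15, 0.84, -0.73, 2.1, 1.61, 1.36, 1.99] 0.34 -> [-0.02, 0.61, -0.86, 2.23, 1.84, 1.08, 2.32] 0.21
-60 1 bestmargin [0.31, 0.95, -0.95, 2.09, 1.68, 1.55, -1.11] 0.35 | pair [0.15, 0.84, -0.72, 2.1, 1.61, 1.36, -1.15] 0.34 -> [0.01, 0.62, -0.89, 2.23, 1.84, 1.1, -0.81] 0.21
-45 0 bestmargin [-0.81, 0.79, 0.53, 2.24, 1.82, 0.47, 1.67] 0.2 | pair [-0.04, 0.71, -0.42, 2.24, 1.81, 1.05, 1.94] 0.2 -> [-0.3, 0.51, -0.5, 2.23, 1.83, 0.89, 2.23] 0.21
-45 1 bestmargin [0.31, 0.86, -0.86, 2.24, 1.87, 1.36, -1.07] 0.2 | pair [0.31, 0.86, -0.86, 2.24, 1.87, 1.36, -1.07] 0.2 -> [0.06, 0.65, -0.97, 2.23, 1.85, 1.15, -0.79] 0.21
-30 0 bestmargin [-0.19, 0.66, -0.13, 2.34, 2.19, 0.84,
[... 311 characters left out ...]
1 none
10 0 bestmargin [1.03, 0.88, -1.04, 2.37, 2.76, 0.63, 2.66] 0.07 | pair [1.03, 0.88, -1.04, 2.37, 2.76, 0.63, 2.66] 0.07 -> [-0.02, 0.61, -0.86, 2.23, 1.84, 1.08, 2.32] 0.21
10 1 bestmargin [0.85, 0.76, -0.83, 2.37, 2.97, 0.62, -0.8] 0.07 | pair [1.17, 1.04, -1.23, 2.38, 2.56, 0.7, -0.16] 0.06 -> [0.29, 0.92, -1.36, 2.22, 1.92, 1.49, -0.62] 0.05
30 0 bestmargin [-0.48, 1.3, 1.07, 2.26, 3.97, 1.65, 0.86] 0.18 | pair [-0.51, 1.41, 1.15, 2.26, 3.93, 1.76, 0.78] 0.16 -> [-1.65, 1.23, 1.28, 2.22, 4.15, 0.37, -0.73] 0.18
30 1 bestmargin [0.7, 0.68, -0.5, 2.27, 3.99, 0.48, -1.55] 0.17 | pair [1.36, 1.11, -1.24, 2.25, 2.17, 0.26, 0.64] 0.09 -> [0.29, 0.92, -1.36, 2.22, 1.92, 1.49, -0.62] 0.05
```

```bash
cat > sim.py <<'E'
from fk import *; from h import Rlean,Rdown
F=R.from_rotvec([0,np.pi,0])
def sim(q,targets,n=10):
    for p,Rt in targets:
        p=np.array(p);x0,T0=FK(q);dR=(T0.inv()*Rt).as_rotvec()
        for k in range(1,n+1):
            q,e,t=ik(x0+(p-x0)*k/n,T0*R.from_rotvec(dR*k/n),q,.02,.02)
        print(q.round(2).tolist(),round(e,4),round(t,3),'m',round(margin(q),2))
    return q
E
python3 - <<'E'
from sim import *; from h import r
q=r.get_obs()['joints']
Rt=Rlean(-60,40)*F;a=Rt.apply([0,1,0]);c=np.array([.601,-.0605,.028])
Rp=Rlean(-11.3,40)*F;ap=Rp.apply([0,1,0]);s=np.array([.613,.204,.123])
sim(q,[([.6,-.06,.4],Rdown(-101.3)),([.56,0,.4],Rdown(-35)),([.56,0,.4],Rdown(30)),(c-.27*a,Rt),(c-.157*a,Rt),(c-.157*a+[0,0,.15],Rt),(s-.28*ap+[0,0,.02],Rp),(s-.157*ap+[0,0,.01],Rp),(s-.157*ap,Rp)])
E
```

```text
[-0.39, 0.42, 0.51, 1.75, -0.23, 1.04, -1.57] 0.0 0.0 m 0.69
[-0.33, 0.3, 0.27, 1.85, -0.1, 1.0, -0.63] 0.0 0.0 m 0.59
[-0.17, 0.29, 0.08, 1.85, -0.03, 1.0, 0.44] 0.0 0.0 m 0.59
[-0.92, 0.63, 0.4, 2.16, 1.03, 0.76, -0.96] 0.0 0.0 m 0.28
[-0.8, 0.81, 0.48, 2.13, 1.24, 0.56, -1.1] 0.0 0.0 m 0.31
[-0.8, 0.5, 0.47, 2.12, 1.06, 0.76, -0.74] 0.0 0.0 m 0.32
[-1.15, 0.23, 0.28, 2.33, 1.44, 0.7, -0.74] 0.0 0.0 m 0.11
[-0.97, 0.49, 0.31, 2.23, 1.82, 0.54, -1.06] 0.0 0.0 m 0.21
[-0.96, 0.51, 0.3, 2.23, 1.85, 0.54, -1.1] 0.0 0.0 m 0.21
```

```bash
python3 - <<'E'
from h import *
show([.6,-.06,.4],Rdown(-101.3))
E
```

```text
xyz [-0.012, 0.17, 0.548] rot [-0.402, 0.001, 0.041]
```

step_arm(xyz=[[0, 0.02, 0.1], [0, 0.06, 0.22], [0, 0.1, 0.36], [-0.01, 0.14, 0.46], [-0.012, 0.17, 0.548], [-0.012, 0.17, 0.548], [-0.012, 0.17, 0.548]], rotation=[[-0.06, 0, 0], [-0.15, 0, 0.01], [-0.24, 0, 0.02], [-0.33, 0, 0.03], [-0.402, 0.001, 0.041], [-0.402, 0.001, 0.041], [-0.402, 0.001, 0.041]])

```text
clock: 10.12
tcp_pos: [0.6005, -0.061, 0.3976]
orientation: [-1.109, 1.357, -1.35]
contact_force: [0.7, -0.8, 0.1]
grip_width: 0.0854
```

```bash
python3 - <<'E'
from h import *
o=r.get_obs();print(o['clock'],o['tcp_pos'],o['joints'].round(2))
show([.56,0,.4],Rdown(-35));show([.56,0,.4],Rdown(30))
E
```

```text
10.125 [ 0.6004747  -0.06104789  0.39762395] [-0.36  0.39  0.47  1.76 -0.2   1.04 -1.58]
xyz [-0.173, -0.007, -0.172] rot [0.001, -0.737, -0.003]
xyz [-0.173, -0.007, -0.172] rot [-0.001, -1.459, -0.003]
```

step_arm(xyz=[[-0.03, 0, -0.03], [-0.06, 0, -0.06], [-0.1, 0, -0.1], [-0.13, -0.007, -0.13], [-0.15, -0.007, -0.15], [-0.173, -0.007, -0.172], [-0.173, -0.007, -0.172]], rotation=[[0, -0.11, 0], [0, -0.22, 0], [0, -0.33, 0], [0, -0.44, 0], [0, -0.55, 0], [0, -0.66, 0], [0, -0.74, 0]])

```text
clock: 11.0
tcp_pos: [0.559, 0.0011, 0.3991]
orientation: [-1.515, 0.473, -0.465]
contact_force: [0.9, -0.6, -0.1]
grip_width: 0.0852
```

step_arm(xyz=[[0, 0, 0], [0, 0, 0], [0, 0, 0], [0, 0, 0], [0, 0, 0], [0, 0, 0], [0, 0, 0]], rotation=[[0, -0.11, 0], [0, -0.22, 0], [0, -0.33, 0], [0, -0.44, 0], [0, -0.55, 0], [0, -0.66, 0], [0, -0.72, 0]])

```text
clock: 11.88
tcp_pos: [0.5582, 0.0015, 0.3983]
orientation: [-1.521, -0.418, 0.422]
contact_force: [0.4, 0.6, 0.5]
grip_width: 0.0854
```

```bash
python3 - <<'E'
from h import *
from sim import F
o=r.get_obs();print(o['clock'],o['tcp_pos'],o['joints'].round(2))
Rt=Rlean(-60,40)*F;a=Rt.apply([0,1,0]);c=np.array([.601,-.0605,.028])
print(c-.27*a);show(c-.27*a+[0,0,.02],Rt)
E
```

```text
11.875 [0.55822923 0.00147434 0.39829216] [-0.13  0.29  0.02  1.85 -0.02  1.01  0.44]
[0.497584   0.11862177 0.20155265]
xyz [0.026, 0.593, 0.434] rot [-0.561, 0.008, 0.004]
```

step_arm(xyz=[[0, 0.02, 0.1], [0.01, 0.06, 0.2], [0.02, 0.16, 0.3], [0.02, 0.3, 0.4], [0.026, 0.45, 0.434], [0.026, 0.593, 0.434], [0.026, 0.593, 0.434], [0.026, 0.593, 0.434], [0.026, 0.593, 0.434]], rotation=[[-0.1, 0, 0], [-0.2, 0, 0], [-0.3, 0, 0], [-0.4, 0, 0], [-0.5, 0.008, 0.004], [-0.561, 0.008, 0.004], [-0.561, 0.008, 0.004], [-0.561, 0.008, 0.004], [-0.561, 0.008, 0.004]])

```text
clock: 13.0
tcp_pos: [0.4984, 0.118, 0.2237]
orientation: [-2.371, -0.634, 0.226]
contact_force: [-0.6, 0.6, 0.2]
grip_width: 0.0852
```

```bash
python3 - <<'E'
from h import *
from sim import F
o=r.get_obs();print(o['clock'],o['tcp_pos'],o['joints'].round(2))
Rt=Rlean(-60,40)*F;a=Rt.apply([0,1,0]);c=np.array([.601,-.0605,.028])
show(c-.27*a,Rt);show(c-.157*a,Rt)
im,K,P,A=grab('wrist','wrist7.png');e,s=blue(im);print(e,s)
for z in (-.028,.028,.044): print(proj(K,P,A,c+[0,0,z]))
grab('side','side7.png');
cv2.imwrite('pics/c7.png',np.hstack([im[0:384,60:440],cv2.imread('pics/side7.png')[0:384,100:450]]))
E
```

```text
13.0 [0.49837411 0.11798665 0.22367572] [-0.76  0.56  0.22  2.16  1.11  0.87 -0.99]
xyz [-0.002, 0.045, 0.058] rot [-0.001, -0.003, 0.0]
xyz [-0.002, 0.422, 0.058] rot [-0.001, -0.003, 0.0]
((257.4302673339844, 175.19607543945312), (33.46799087524414, 55.6546516418457), 88.71504211425781) [231 159  54  24 662]
[257.75415584 139.60247507]
[257.8816985  195.41402634]
[257.92261353 213.31808585]
```

View pics/c7.png

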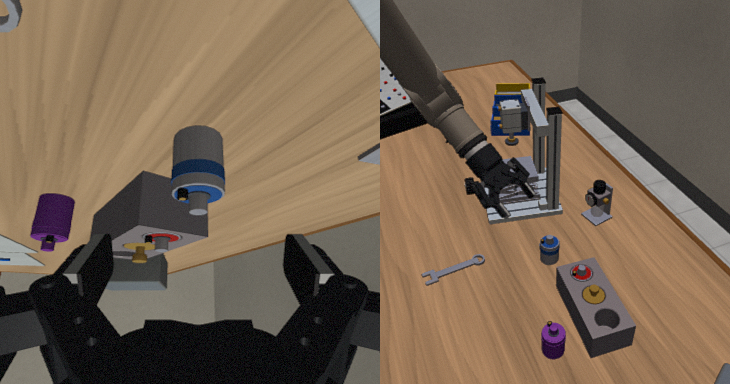

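step_arm(xyz=[[-0.001, 0.045, 0.058], [-0.002, 0.15, 0.058], [-0.002, 0.25, 0.058], [-0.002, 0.34, 0.058], [-0.002, 0.4, 0.058], [-0.002, 0.422, 0.058], [-0.002, 0.422, 0.058]], rotation=[[0, 0, 0], [-0.001, -0.003, 0], [-0.001, -0.003, 0], [-0.001, -0.003, 0], [-0.001, -0.003, 0], [-0.001, -0.003, 0], [-0.001, -0.003, 0]])

```text
clock: 13.98
tcp_pos: [0.5409, 0.0437, 0.1291]
orientation: [-2.373, -0.637, 0.23]
contact_force: [0.6, -0.6, 0.7]
grip_width: 0.0853
```

```bash
python3 - <<'E'
from h import *
from sim import F
o=r.get_obs();print(o['clock'],o['tcp_pos'],o['contact_force'],o['joints'].round(2))
Rt=Rlean(-60,40)*F;a=Rt.apply([0,1,0]);c=np.array([.601,-.0605,.028])
show(c-.157*a,Rt)
im,K,P,A=grab('wrist','wrist8.png');
for z in (-.028,.028,.044): print(proj(K,P,A,c+[0,0,z]))
grab('side','side8.png');
cv2.imwrite('pics/c8.png',np.hstack([im[0:384,60:440],cv2.imread('pics/side8.png')[80:334,200:430].repeat(1,0)[:254].copy() if False else cv2.resize(cv2.imread('pics/side8.png')[80:334,200:430],(348,384))]))
E
```

```text
13.975 [0.5409085  0.04368998 0.12912476] [ 0.5667598  -0.55539004  0.69450689] [-0.65  0.79  0.29  2.13  1.36  0.68 -1.2 ]
xyz [-0.0, 0.0, 0.001] rot [-0.0, -0.0, 0.0]
[258.07129966 200.95442618]
[258.0206985  318.41934211]
[258.00278291 360.00839371]
```

View pics/c8.png

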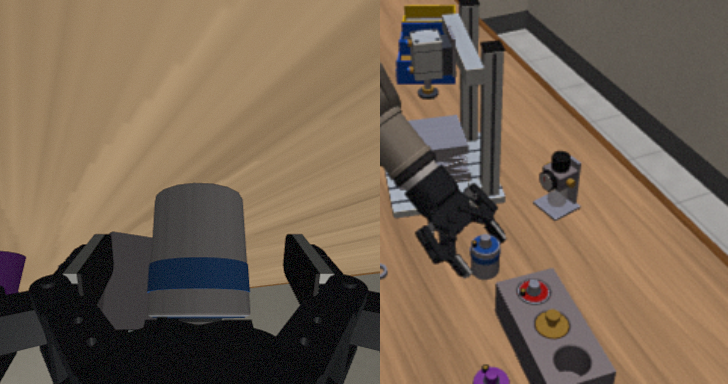

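step_arm(xyz=[[0, 0, 0], [0, 0, 0], [0, 0, 0], [0, 0, 0], [0, 0, 0]], rotation=[[0, 0, 0], [0, 0, 0], [0, 0, 0], [0, 0, 0], [0, 0, 0]], grip=1.0, force=60)

```text
clock: 14.7
tcp_pos: [0.5407, 0.0449, 0.1296]
orientation: [-2.373, -0.639, 0.23]
contact_force: [-2.7, 2.1, 5.6]
grip_width: 0.0443
```

```bash
python3 - <<'E'
from h import *
o=r.get_obs();print(o['clock'],o['tcp_pos'],o['contact_force'],o['grip_width'])
Rm=R.from_rotvec(o['orientation']);print(Rm.inv().apply([0,0,1]))
print((Rm.inv().apply([0,0,.15])/.3).round(3))
E
```

```text
14.7 [0.54070326 0.04492966 0.12960766] [-2.67828888  2.08614383  5.62829148] 0.04429202634934201
[ 0.00173061 -0.6427977  -0.76603402]
[ 0.001 -0.321 -0.383]
```

step_arm(xyz=[[0, -0.03, -0.035], [0, -0.09, -0.11], [0, -0.17, -0.2], [0, -0.25, -0.3], [0.001, -0.29, -0.345], [0.001, -0.29, -0.345]], rotation=[[0, 0, 0], [0, 0, 0], [0, 0, 0], [0, 0, 0], [0, 0, 0], [0, 0, 0]])

```text
clock: 15.45
tcp_pos: [0.5405, 0.0453, 0.2654]
orientation: [-2.371, -0.639, 0.228]
contact_force: [0.1, 0.5, -5.7]
grip_width: 0.0444
```

```bash
python3 - <<'E'
from h import *
from sim import F
o=r.get_obs();print(o['clock'],o['tcp_pos'],o['contact_force'],o['joints'].round(2),o['grip_width'])
Rm=R.from_rotvec(o['orientation'])
im,K,P,A=grab('side','side9.png');im2,K2,P2,A2=grab('scene','scene9.png')
cv2.imwrite('pics/c9.png',np.hstack([cv2.resize(im[60:300,170:400],(383,400)),cv2.resize(im2[60:300,170:400],(383,400))]))
Rp=Rlean(-11.3,40)*F;ap=Rp.apply([0,1,0]);s=np.array([.6125,.2005,.095+.028])
print(s-.28*ap+[0,0,.03]);show(s-.28*ap+[0,0,.03],Rp)
E
```

```text
15.45 [0.54054447 0.04529309 0.26538807] [ 0.11657322  0.46863517 -5.6612502 ] [-0.66  0.5   0.29  2.12  1.15  0.81 -0.83] 0.04443889142110235
[0.40216557 0.24252897 0.33298053]
xyz [-0.067, -0.76, 0.338] rot [-0.001, -0.347, -0.413]
```

View pics/c9.png

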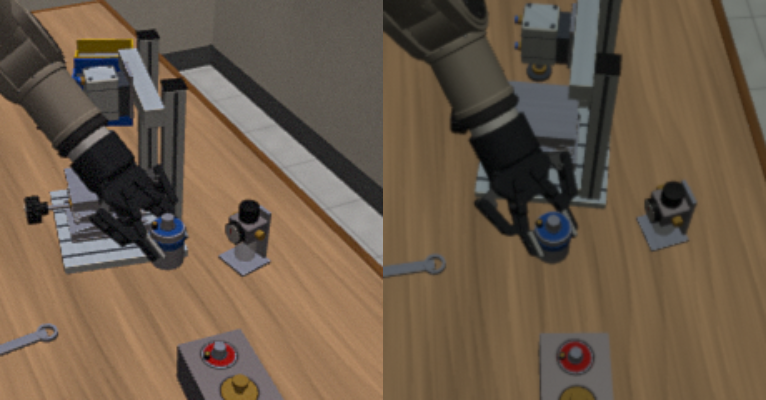

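```bash
cat >> h.py <<'E'
def rows(wps):
    X=[];W=[]
    for p,Rt in wps:
        d,w=move(p,Rt);X.append([round(float(v),3) for v in d]);W.append([round(float(v),3) for v in w])
    print(X);print(W)
E
python3 - <<'E'
from h import *
from sim import *
o=r.get_obs();c0=np.array([.601,-.0605,.163]);
s=np.array([.6125,.2005,.123]);Rp=Rlean(-11.3,40)*F;ap=Rp.apply([0,1,0])
D=s-.123*ap*[1,1,0]+[0,0,.04];print(D)
wp=[]
q=o['joints']
for t in [.06,.15,.26,.38,.5,.62,.74,.85,.94,1,1]:
    az=-60+48.7*t;Rt=Rlean(az,40)*F;a=Rt.apply([0,1,0])
    c=c0+(D-c0)*t+np.array([-.045,0,0])*np.sin(np.pi*t)
    wp.append((c-.157*a,Rt)); q,e,tt=ik(c-.157*a,Rt,q,.02,.02); print(c.round(3),q.round(2),e.round(4),round(margin(q),2))
rows(wp)
E
```

```text
[0.52010309 0.21896272 0.163     ]
[ 0.588 -0.044  0.163] [-0.69  0.47  0.28  2.16  1.18  0.81 -0.84] 0.0 0.28
[ 0.568 -0.019  0.163] [-0.74  0.44  0.26  2.22  1.23  0.81 -0.89] 0.0 0.22
[0.547 0.012 0.163] [-0.8   0.4   0.23  2.28  1.28  0.81 -0.93] 0.0 0.16
[0.528 0.046 0.163] [-0.85  0.37  0.2   2.33  1.33  0.81 -0.97] 0.0 0.11
[0.516 0.079 0.163] [-0.9   0.35  0.16  2.37  1.37  0.81 -0.99] 0.0 0.07
[0.509 0.113 0.163] [-0.93  0.34  0.14  2.38  1.42  0.81 -1.  ] 0.0 0.06
[0.508 0.146 0.163] [-0.96  0.33  0.11  2.39  1.48  0.79 -1.  ] 0.0 0.05
[0.512 0.177 0.163] [-0.97  0.33  0.1   2.38  1.53  0.77 -0.99] 0.0 0.06
[0.517 0.202 0.163] [-0.97  0.34  0.09  2.37  1.59  0.74 -0.99] 0.0 0.07
[0.52  0.219 0.163] [-0.97  0.34  0.08  2.36  1.63  0.72 -0.98] 0.0 0.08
[0.52  0.219 0.163] [-0.97  0.34  0.08  2.36  1.63  0.72 -0.98] 0.0 0.08
[[-0.031, -0.049, 0.041], [-0.075, -0.128, 0.107], [-0.122, -0.218, 0.182], [-0.159, -0.307, 0.258], [-0.178, -0.386, 0.324], [-0.177, -0.455, 0.382], [-0.158, -0.512, 0.43], [-0.125, -0.558, 0.469], [-0.092, -0.591, 0.497], [-0.068, -0.612, 0.514], [-0.068, -0.612, 0.514]]
[[-0.001, -0.02, -0.024], [-0.001, -0.052, -0.061], [-0.001, -0.09, -0.106], [-0.001, -0.132, -0.156], [-0.001, -0.173, -0.206], [-0.001, -0.215, -0.256], [-0.001, -0.257, -0.305], [-0.001, -0.295, -0.351], [-0.001, -0.327, -0.388], [-0.001, -0.347, -0.413], [-0.001, -0.347, -0.413]]
```

```bash
python3 - <<'E'
from h import *
from sim import *
o=r.get_obs();c0=np.array([.601,-.0605,.163]);
s=np.array([.6125,.2005,.123]);Rp=Rlean(-11.3,40)*F;ap=Rp.apply([0,1,0])
D=s-.105*ap*[1,1,0]+[0,0,.03]
wp=[]
q=o['joints']
for t in [.06,.15,.26,.38,.5,.62,.74,.85,.94,1,1]:
    az=-60+48.7*t;Rt=Rlean(az,40)*F;a=Rt.apply([0,1,0])
    c=c0+(D-c0)*t+np.array([-.02,0,0.01])*np.sin(np.pi*t)
    wp.append((c-.157*a,Rt)); q,e,tt=ik(c-.157*a,Rt,q,.02,.02); print(c.round(3),q.round(2),e.round(4),round(margin(q),2))
rows(wp)
E
```

```text
[ 0.593 -0.044  0.164] [-0.69  0.48  0.28  2.15  1.17  0.81 -0.83] 0.0 0.29
[ 0.582 -0.019  0.166] [-0.73  0.45  0.27  2.19  1.22  0.81 -0.86] 0.0 0.25
[0.569 0.011 0.168] [-0.77  0.41  0.24  2.24  1.27  0.8  -0.89] 0.0 0.2
[0.557 0.045 0.168] [-0.82  0.39  0.21  2.28  1.33  0.8  -0.91] 0.0 0.16
[0.547 0.078 0.168] [-0.86  0.37  0.19  2.31  1.38  0.79 -0.93] 0.0 0.13
[0.541 0.111 0.166] [-0.89  0.36  0.16  2.33  1.44  0.77 -0.95] 0.0 0.11
[0.537 0.144 0.163] [-0.92  0.36  0.14  2.34  1.5   0.76 -0.97] 0.0 0.1
[0.535 0.175 0.159] [-0.93  0.36  0.12  2.35  1.57  0.74 -0.99] 0.0 0.09
[0.534 0.2   0.155] [-0.94  0.37  0.1   2.35  1.63  0.72 -1.  ] 0.0 0.09
[0.534 0.216 0.153] [-0.95  0.37  0.09  2.35  1.67  0.71 -1.01] 0.0 0.09
[0.534 0.216 0.153] [-0.95  0.37  0.09  2.35  1.67  0.71 -1.01] 0.0 0.09
[[-0.015, -0.045, 0.031], [-0.037, -0.116, 0.084], [-0.06, -0.198, 0.146], [-0.079, -0.281, 0.211], [-0.089, -0.354, 0.275], [-0.089, -0.417, 0.337], [-0.08, -0.472, 0.397], [-0.063, -0.515, 0.45], [-0.046, -0.547, 0.492], [-0.033, -0.567, 0.52], [-0.033, -0.567, 0.52]]
[[-0.001, -0.02, -0.024], [-0.001, -0.052, -0.061], [-0.001, -0.09, -0.106], [-0.001, -0.132, -0.156], [-0.001, -0.173, -0.206], [-0.001, -0.215, -0.256], [-0.001, -0.257, -0.305], [-0.001, -0.295, -0.351], [-0.001, -0.327, -0.388], [-0.001, -0.347, -0.413], [-0.001, -0.347, -0.413]]
```

step_arm(xyz=[[-0.015, -0.045, 0.031], [-0.037, -0.116, 0.084], [-0.06, -0.198, 0.146], [-0.079, -0.281, 0.211], [-0.089, -0.354, 0.275], [-0.089, -0.417, 0.337], [-0.08, -0.472, 0.397], [-0.063, -0.515, 0.45], [-0.046, -0.547, 0.492], [-0.033, -0.567, 0.52], [-0.033, -0.567, 0.52], [-0.033, -0.567, 0.52]], rotation=[[0, -0.02, -0.024], [-0.001, -0.052, -0.061], [-0.001, -0.09, -0.106], [-0.001, -0.132, -0.156], [-0.001, -0.173, -0.206], [-0.001, -0.215, -0.256], [-0.001, -0.257, -0.305], [-0.001, -0.295, -0.351], [-0.001, -0.327, -0.388], [-0.001, -0.347, -0.413], [-0.001, -0.347, -0.413], [-0.001, -0.347, -0.413]])

```text
clock: 17.05
tcp_pos: [0.4152, 0.2392, 0.2534]
orientation: [-1.965, -1.609, 0.587]
contact_force: [-0.0, -0.8, -4.4]
grip_width: 0.0445
```

```bash
python3 - <<'E'
from h import *
from sim import F
o=r.get_obs();print(o['clock'],o['tcp_pos'],o['contact_force'],o['joints'].round(2),o['grip_width'])
Rm=R.from_rotvec(o['orientation']);Rp=Rlean(-11.3,40)*F;print('err',(Rp.inv()*Rm).as_rotvec())
print('cell',o['tcp_pos']+Rm.apply([0,.157,0]))
for n in ('side','scene','wrist'): grab(n,n+'10.png')
im=cv2.imread('pics/side10.png');im2=cv2.imread('pics/scene10.png')
cv2.imwrite('pics/c10.png',np.hstack([cv2.resize(im[80:240,150:300],(375,400),interpolation=cv2.INTER_CUBIC),cv2.resize(im2[40:200,180:330],(375,400),interpolation=cv2.INTER_CUBIC)]))
E
```

```text
17.05 [0.41523691 0.23922549 0.25344534] [-0.04552384 -0.75495459 -4.4163901 ] [-0.95  0.4   0.09  2.35  1.7   0.71 -1.05] 0.04450687776253992
err [ 0.00011495 -0.0001852   0.00125362]
cell [0.53312441 0.21546853 0.15251396]
```

View pics/c10.png

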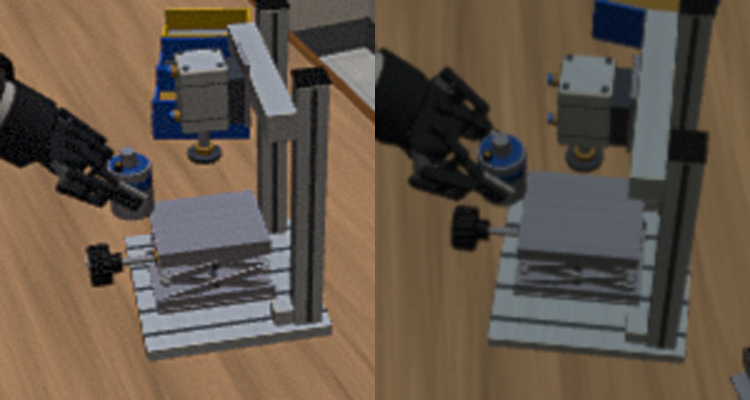

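View pics/wrist10.png

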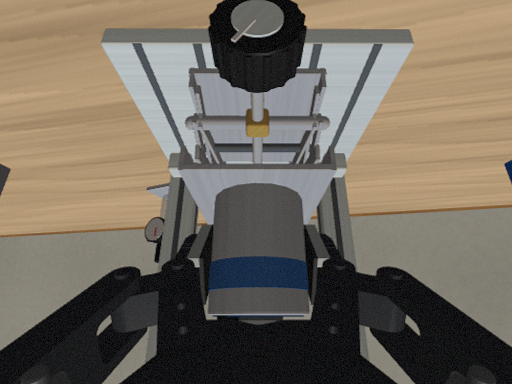

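```bash
python3 - <<'E'
import cv2,numpy as np
im=cv2.imread('pics/wrist10.png')
c=cv2.resize(im[0:200,90:430],(782,460),interpolation=cv2.INTER_CUBIC);cv2.imwrite('pics/c11.png',np.clip(c*1.4,0,255).astype(np.uint8))
c=np.hstack([cv2.resize(im[140:200,160:210],(390,468),interpolation=cv2.INTER_CUBIC),cv2.resize(im[140:200,310:360],(390,468),interpolation=cv2.INTER_CUBIC)]);cv2.imwrite('pics/c12.png',c)
E
```

```text
(no output)
```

View pics/c12.png

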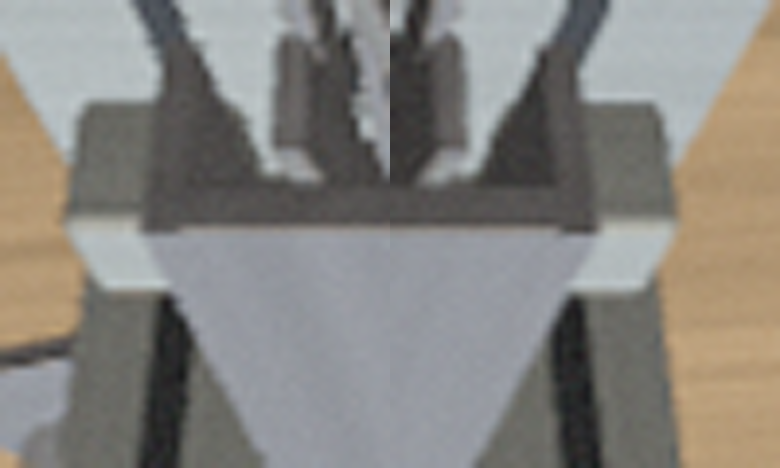

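```bash
python3 - <<'E'
from h import *
d=np.load('pics/wrist_last.npz');c=(d['K'],d['P'],d['A'])
print('cam',c[1])
def pair(u,v,w):
    # depth along z-cam equal -> p1-p2 = w
    dep=d['K'][0,0]*w/abs(u[0]-v[0])
    out=[]
    for q in (u,v):
        x=np.linalg.inv(d['K'])@[q[0],q[1],1];out.append(d['A']@(x*dep)+d['P'])
    return out
f=R.from_euler('z',-11.3,degrees=True)
for nm,u,v,w,off in [('plat',(178.2,168.9),(336.1,169.2),.1,.06)]:
    a,b=pair(u,v,w);m=(a+b)/2;print(nm,a.round(4),b.round(4),'centre',(m+f.apply([off,0,0])).round(4),'yaw',np.degrees(np.arctan2(*(b-a)[1::-1])))
for z in (.093,.095,.097,.099):
    a,b=onz(*c,(178.2,168.9),z),onz(*c,(336.1,169.2),z);print(z,np.linalg.norm(a-b).round(4),((a+b)/2+f.apply([.06,0,0])).round(4),'yaw',np.degrees(np.arctan2(*(b-a)[1::-1])).round(2))
# base plate front corners
a,b=onz(*c,(103,38),.016),onz(*c,(413,36),.016);print('base',np.linalg.norm(a-b),((a+b)/2+f.apply([.085,0,0])),np.degrees(np.arctan2(*(b-a)[1::-1])))
# cameras
S=np.load('pics/scene_last.npz');T=np.load('pics/side_last.npz')
o=r.get_obs();Rm=R.from_rotvec(o['orientation']);cell=o['tcp_pos']+Rm.apply([0,.157,0])
print('proj button scene',proj(S['K'],S['P'],S['A'],cell+[0,0,.044]),'side',proj(T['K'],T['P'],T['A'],cell+[0,0,.044]))
for n in ('scene','side'):
    im=cv2.imread(f'pics/{n}10.png');x,y=(215,85) if n=='scene' else (185,130)
    cv2.imwrite(f'pics/z_{n}.png',cv2.resize(im[y:y+45,x:x+50],(390,351),interpolation=cv2.INTER_CUBIC))
cv2.imwrite('pics/c13.png',np.hstack([cv2.imread('pics/z_scene.png'),cv2.imread('pics/z_side.png')]))
E
```

```text
cam [0.39469736 0.242892   0.1790841 ]
plat [0.5439 0.1611 0.0946] [0.5638 0.2591 0.0947] centre [0.6127 0.1984 0.0947] yaw 78.53923404877087
0.093 0.102 [0.6158 0.1977 0.093 ] yaw 78.52
0.095 0.0996 [0.612  0.1985 0.095 ] yaw 78.52
0.097 0.0972 [0.6082 0.1993 0.097 ] yaw 78.52
0.099 0.0949 [0.6045 0.2    0.099 ] yaw 78.52
base 0.1990607876348267 [0.60563867 0.19978654 0.016     ] 79.07625381750623
proj button scene [229.52261437  95.66160212] side [199.62000314 138.73391309]
```

View pics/c13.png

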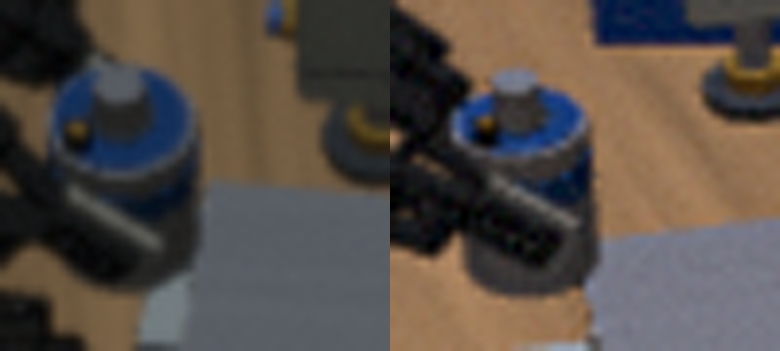

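```bash
python3 - <<'E'
from h import *
from sim import *
o=r.get_obs();q=o['joints'];Rp=Rlean(-11.4,40)*F;a=Rp.apply([0,1,0]);fx=R.from_euler('z',-11.4,degrees=True).apply([1,0,0])
s=np.array([.6122,.1992,.0947+.028]);wp=[]
for back,up in [(.07,.018),(.055,.007),(.045,.006),(.035,.005)]:
    c=s-back*fx+[0,0,up];wp.append((c-.158*a,Rp));q,e,t=ik(c-.158*a,Rp,q,.02,.02);print(e,margin(q))
rows(wp)
E
```

```text
5.184123600630593e-07 0.10291130013607175
1.5476178264521562e-06 0.12162251134009461
4.028343433296406e-07 0.13565570402853844
3.89271476299109e-07 0.15003025729530073
[[-0.001, 0.049, 0.009], [-0.001, 0.111, 0.005], [-0.001, 0.139, -0.013], [-0.001, 0.166, -0.032]]
[[0.0, 0.0, 0.0], [0.0, 0.0, 0.0], [0.0, 0.0, 0.0], [0.0, 0.0, 0.0]]
```

step_arm(xyz=[[-0.001, 0.049, 0.009], [-0.001, 0.111, 0.005], [-0.001, 0.139, -0.013], [-0.001, 0.166, -0.032], [-0.001, 0.166, -0.032]], rotation=[[0, 0, 0], [0, 0, 0], [0, 0, 0], [0, 0, 0], [0, 0, 0]])

```text
clock: 17.82
tcp_pos: [0.4598, 0.2299, 0.2296]
orientation: [-1.966, -1.608, 0.583]
contact_force: [-0.6, -0.1, -5.1]
grip_width: 0.0444
```

```bash
python3 - <<'E'
from h import *
from sim import *
o=r.get_obs();q=o['joints'];print(o['clock'],o['tcp_pos'],o['contact_force'],margin(q));Rm=R.from_rotvec(o['orientation']);print('cell',o['tcp_pos']+Rm.apply([0,.158,0]),'up',Rm.inv().apply([0,0,1]))
for n in ('scene','side'):
    im,K,P,A=grab(n,n+'14.png');x,y=(220,80) if n=='scene' else (190,120)
    cell=o['tcp_pos']+Rm.apply([0,.158,0]);print(n,proj(K,P,A,cell+[0,0,.044]),proj(K,P,A,cell+[0,0,-.028]))
    c=cv2.resize(im[y:y+60,x:x+65],(390,360),interpolation=cv2.INTER_CUBIC);cv2.imwrite(f'pics/z_{n}.png',c)
cv2.imwrite('pics/c14.png',np.hstack([cv2.imread('pics/z_scene.png'),cv2.imread('pics/z_side.png')]))
Rp=Rlean(-11.4,40)*F;a=Rp.apply([0,1,0]);fx=R.from_euler('z',-11.4,degrees=True).apply([1,0,0])
s=np.array([.6122,.1992,.0947+.028])
rows([(s-b*fx+[0,0,.005]-.158*a,Rp) for b in (.025,.015,.006,0)])
E
```

```text
17.825 [0.45978212 0.22990198 0.22963423] [-0.60029702 -0.10064246 -5.12964978] 0.14568359209354043
cell [0.57856497 0.20590337 0.1282503 ] up [ 5.38737000e-04 -6.41670419e-01 -7.66980301e-01]
scene [249.13056597 104.53078511] [249.18591456 123.75615659]
side [218.0871722  145.05462056] [219.62055088 167.89037331]
[[-0.001, 0.027, -0.022], [-0.001, 0.052, -0.043], [-0.001, 0.075, -0.062], [-0.001, 0.091, -0.075]]
[[0.0, 0.0, 0.0], [0.0, 0.0, 0.0], [0.0, 0.0, 0.0], [0.0, 0.0, 0.0]]
```

View pics/c14.png

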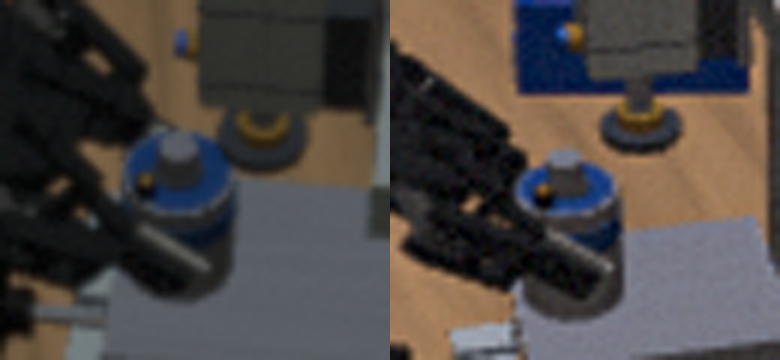

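```bash
python3 - <<'E'
from h import *
for n in ('scene','side'):
    d=np.load(f'pics/{n}_last.npz');c=(d['K'],d['P'],d['A'])
    for X in ([.6122,.1992,.179],[.6142,.1992,.179],[.6122,.2012,.179],[.6122,.1992,.177]): print(n,X,proj(*c,X).round(2))
E
```

```text
scene [0.6122, 0.1992, 0.179] [263.66 103.8 ]
scene [0.6142, 0.1992, 0.179] [264.5  103.74]
scene [0.6122, 0.2012, 0.179] [263.57 103.15]
scene [0.6122, 0.1992, 0.177] [263.64 104.36]
side [0.6122, 0.1992, 0.179] [231.03 141.28]
side [0.6142, 0.1992, 0.179] [231.74 141.12]
side [0.6122, 0.2012, 0.179] [230.75 140.91]
side [0.6122, 0.1992, 0.177] [231.06 141.94]
```

step_arm(xyz=[[0.0, 0.027, -0.022], [0.001, 0.052, -0.043], [0.001, 0.073, -0.06], [0.001, 0.088, -0.073], [0.001, 0.088, -0.073]], rotation=[[0, 0, 0], [0, 0, 0], [0, 0, 0], [0, 0, 0], [0, 0, 0]])

```text
clock: 18.55
tcp_pos: [0.4931, 0.2235, 0.2293]
orientation: [-1.966, -1.608, 0.584]
contact_force: [-0.5, 0.1, -4.5]
grip_width: 0.0445
```

```bash
python3 - <<'E'
from h import *
from sim import *
o=r.get_obs();q=o['joints'];print(o['clock'],o['tcp_pos'],o['contact_force'],margin(q));Rm=R.from_rotvec(o['orientation']);print('cell',o['tcp_pos']+Rm.apply([0,.158,0]),'up',Rm.inv().apply([0,0,1]))
for n in ('scene','side'):
    im,K,P,A=grab(n,n+'15.png');x,y=(230,80) if n=='scene' else (200,120)
    cell=o['tcp_pos']+Rm.apply([0,.158,0]);print(n,proj(K,P,A,cell+[0,0,.044]),proj(K,P,A,cell+[0,0,-.028]))
    c=cv2.resize(im[y:y+60,x:x+65],(390,360),interpolation=cv2.INTER_CUBIC);cv2.imwrite(f'pics/z_{n}.png',c)
cv2.imwrite('pics/c15.png',np.hstack([cv2.imread('pics/z_scene.png'),cv2.imread('pics/z_side.png')]))
E
```

```text
18.55 [0.49307882 0.22350343 0.22925734] [-0.48845755  0.1293437  -4.49883452] 0.1971578742338469
cell [0.61180292 0.19956081 0.12779138] up [ 3.66182638e-04 -6.42189567e-01 -7.66545775e-01]
scene [263.4017614  105.72538514] [262.74326849 124.91214718]
side [230.94307302 143.62182221] [232.00035878 166.39553919]
```

View pics/c15.png

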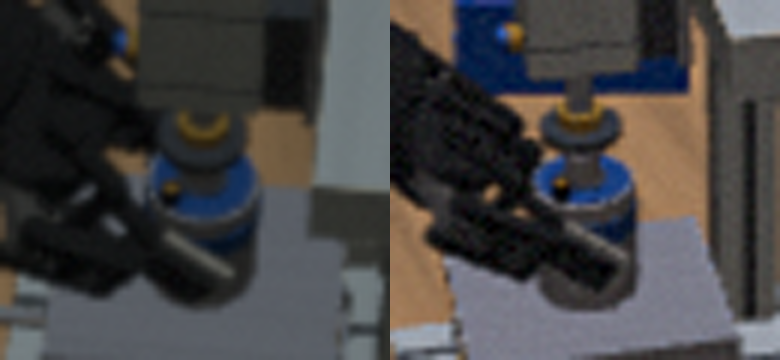

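step_arm(xyz=[[0, 0.0, 0.005], [0, 0.002, 0.0075], [0, 0.004, 0.01], [0, 0.006, 0.0123], [0, 0.006, 0.0123]], rotation=[[0, 0, 0], [0, 0, 0], [0, 0, 0], [0, 0, 0], [0, 0, 0]])

```text
clock: 19.27
tcp_pos: [0.4914, 0.2241, 0.2259]
orientation: [-1.966, -1.61, 0.583]
contact_force: [-7.2, -1.1, 6.3]
grip_width: 0.0448
```

```bash
python3 - <<'E'
from h import *
from sim import *
o=r.get_obs();print(o['contact_force'],o['moment'],o['tcp_pos']);Rm=R.from_rotvec(o['orientation']);print('cell',o['tcp_pos']+Rm.apply([0,.158,0]))
for n in ('scene','side'):
    im,K,P,A=grab(n,n+'16.png');x,y=(230,80) if n=='scene' else (200,120)
    c=cv2.resize(im[y:y+60,x:x+65],(390,360),interpolation=cv2.INTER_CUBIC);cv2.imwrite(f'pics/z_{n}.png',c)
cv2.imwrite('pics/c16.png',np.hstack([cv2.imread('pics/z_scene.png'),cv2.imread('pics/z_side.png')]))
im,_,_,_=grab('wrist','wrist16.png')
E
```

```text
[-7.17913676 -1.07971301  6.29161011] [-0.07419     1.00784591 -0.31558386] [0.49141619 0.22406789 0.22589202]
cell [0.6103034  0.20023963 0.12459027]
```

View pics/c16.png

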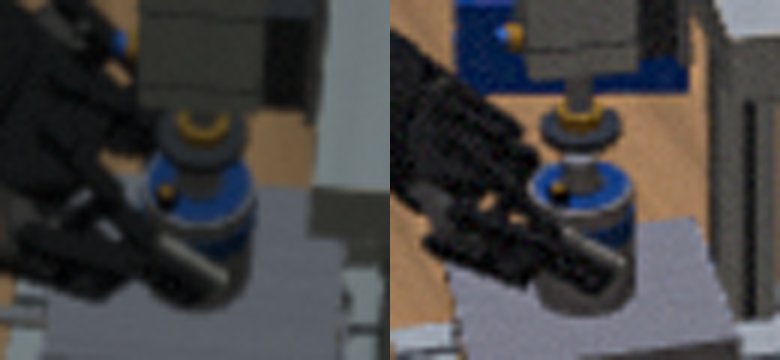

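View pics/wrist16.png

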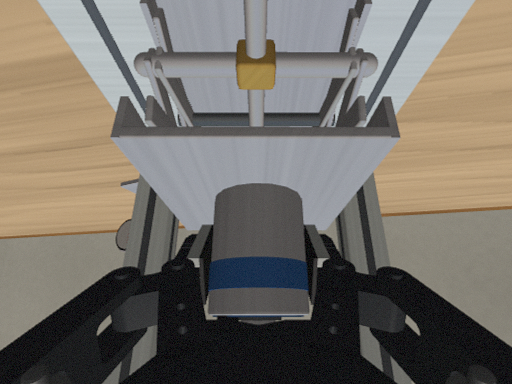

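step_arm(xyz=[[0, 0, 0], [0, 0, 0]], rotation=[[0, 0, 0], [0, 0, 0]])

```text
clock: 19.68
tcp_pos: [0.4914, 0.2241, 0.226]
orientation: [-1.966, -1.61, 0.583]
contact_force: [-2.8, 0.0, -0.3]
grip_width: 0.0446
```

step_arm(xyz=[[0, 0, 0], [0, 0, 0], [0, 0, 0], [0, 0, 0], [0, -0.03, 0], [0, -0.12, 0], [0, -0.25, 0], [0, -0.33, 0], [0, -0.33, 0]], rotation=[[0, 0, 0], [0, 0, 0], [0, 0, 0], [0, 0, 0], [0, 0, 0], [0, 0, 0], [0, 0, 0], [0, 0, 0], [0, 0, 0]], grip=0)

```text
clock: 20.8
tcp_pos: [0.416, 0.2397, 0.2906]
orientation: [-1.963, -1.614, 0.581]
contact_force: [0.4, 0.8, -0.7]
grip_width: 0.0851
```

```bash
python3 - <<'E'
from h import *
from sim import *
o=r.get_obs();print(o['clock'],o['contact_force'],o['tcp_pos'],o['joints'].round(2),o['grip_width'])
for n in ('scene','side'):
    im,K,P,A=grab(n,n+'17.png');x,y=(200,70) if n=='scene' else (175,110)
    c=cv2.resize(im[y:y+90,x:x+97],(390,360),interpolation=cv2.INTER_CUBIC);cv2.imwrite(f'pics/z_{n}.png',c)
cv2.imwrite('pics/c17.png',np.hstack([cv2.imread('pics/z_scene.png'),cv2.imread('pics/z_side.png')]))
im,_,_,_=grab('wrist','wrist17.png')
E
```

```text
20.8 [ 0.39064406  0.84396865 -0.65851211] [0.41598326 0.2397394  0.2906188 ] [-0.98  0.31  0.12  2.33  1.59  0.7  -0.91] 0.08508613687070685
```

View pics/c17.png

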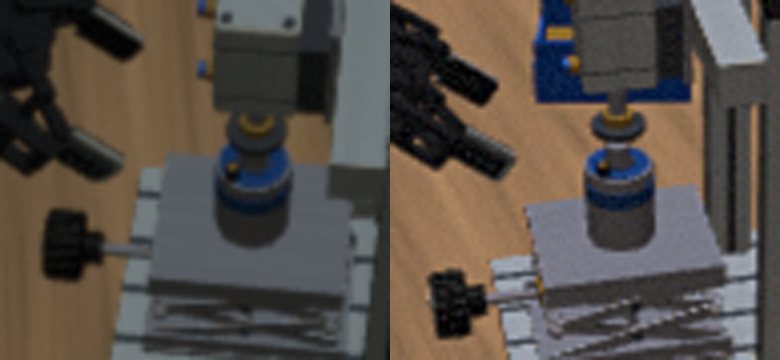

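View pics/wrist17.png

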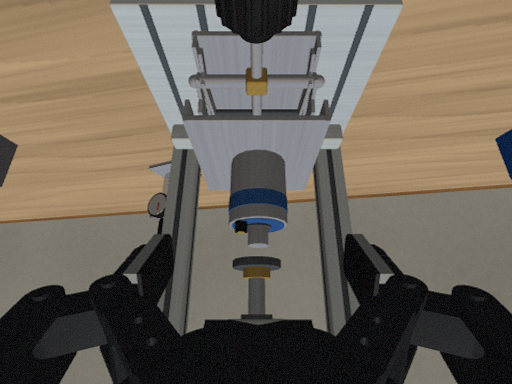

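```bash
cat >> h.py <<'E'
AZ=-11.4
FX=R.from_euler('z',AZ,degrees=True).apply([1,0,0])
def Rk(phi,lean=0): # phi deg about stand +x, lean back toward front
    return R.from_rotvec(FX*np.radians(phi))*R.from_rotvec(R.from_euler('z',AZ,degrees=True).apply([0,1,0])*np.radians(-lean))*Rdown(AZ+90)
E
python3 - <<'E'
from h import *
from sim import *
print(Rk(0,20).apply([0,1,0]),Rk(30,0).apply([0,1,0]))
for n,uv in (('scene',(215.9,131.2)),('side',(191.2,185.4))):
    d=np.load(f'pics/{n}_last.npz');K=(d['K'],d['P'],d['A']);print(n,uv,proj(*K,[.4939,.2236,.0562]))
q0=r.get_obs()['joints'];k=np.array([.4939,.2236,.0562])
for lean in (0,10,20):
    q=q0.copy()
    for nm,phi,D in [('up',0,.26),('up',-40,.22),('g',-40,.155),('',-20,.155),('',0,.155),('',20,.155),('',40,.155),('out',40,.22),('',0,.23),('',-40,.22)]:
        for kk in range(4):
            Rt=Rk(phi,lean);a=Rt.apply([0,1,0]);x0,T0=FK(q);t=(kk+1)/4
            q,e,tt=ik(x0+(k-D*a-x0)*t,T0*R.from_rotvec((T0.inv()*Rt).as_rotvec()*t),q,.02,.02)
        print(lean,nm,phi,D,q.round(2),round(e,4),round(tt,3),round(margin(q),2))
E
```

```text
[ 0.33527249 -0.06760279 -0.93969262] [ 0.09882867  0.49013559 -0.8660254 ]
scene (215.9, 131.2) [215.8296653  131.53057762]
side (191.2, 185.4) [189.0007852  185.04464258]
0 up 0 0.26 [-0.28  0.35 -0.32  1.98  0.14  0.83  0.7 ] 0.0 0.0 0.46
0 up -40 0.22 [-0.7   0.78 -0.15  1.55  0.44  1.47  0.34] 0.0 0.0 0.45
0 g -40 0.155 [-0.67  0.8  -0.14  1.66  0.47  1.35  0.31] 0.0 0.0 0.57
0  -20 0.155 [-0.51  0.62 -0.21  1.86  0.41  1.    0.4 ] 0.0 0.0 0.58
0  0 0.155 [-0.27  0.5  -0.33  2.05  0.26  0.64  0.6 ] 0.0 0.0 0.39
0  20 0.155 [ 0.19  0.5  -0.66  2.2   0.03  0.33  0.97] 0.0 0.0 0.16
0  40 0.155 [ 0.77  0.8  -1.14  2.29  0.31  0.19  0.95] 0.0 0.0 0.02
0 out 40 0.22 [ 0.97  0.77 -1.31  2.29  0.26  0.34  1.  ] 0.0 0.0 0.1
0  0 0.23 [ 0.2   0.5  -0.92  1.99  0.51  0.9   0.38] 0.0 0.0 0.45
0  -40 0.22 [-0.39  0.85 -0.65  1.54  0.69  1.65  0.13] 0.0 0.0 0.27
10 up 0 0.26 [-0.45  0.26 -0.21  2.12  0.3   0.67  0.49] 0.0 0.0 0.32
10 up -40 0.22 [-0.81  0.72 -0.09  1.68  0.54  1.36  0.25] 0.0 0.0 0.56
10 g -40 0.155 [-0.77  0.76 -0.08  1.76  0.58  1.24  0.23] 0.0 0.0 0.68
10  -20 0.155 [-0.64
[... 478 characters left out ...]
0.26 [-0.67  0.22 -0.09  2.25  0.6   0.55  0.13] 0.0 0.0 0.19
20 up -40 0.22 [-0.92  0.69 -0.05  1.8   0.65  1.26  0.13] 0.0 0.0 0.64
20 g -40 0.155 [-0.88  0.73 -0.02  1.87  0.71  1.15  0.1 ] 0.0 0.0 0.57
20  -20 0.155 [-0.78  0.55 -0.04  2.06  0.74  0.78  0.02] 0.0 0.0 0.38
20  0 0.155 [-0.67  0.43  0.01  2.24  0.84  0.35 -0.07] 0.0 0.0 0.18
20  20 0.155 [ 0.05  0.44 -0.59  2.34  1.89  0.2  -0.98] 0.0 0.0 0.03
20  40 0.155 [ 0.71  0.78 -1.19  2.42  2.5   0.36 -1.32] 0.0 0.0 0.02
20 out 40 0.22 [ 0.85  0.64 -1.24  2.42  2.5   0.19 -1.35] 0.0252 0.006 0.02
20  0 0.23 [ 0.28  0.49 -1.22  2.22  1.09  0.89 -0.28] 0.0 0.0 0.19
20  -40 0.22 [-0.34  0.85 -0.9   1.78  1.02  1.68 -0.16] 0.0 0.0 0.24
```

```bash
python3 - <<'E'
from h import *
from sim import *
q=r.get_obs()['joints'];k=np.array([.4939,.2236,.0562])
o=r.get_obs();x0=o['tcp_pos'];T0=R.from_rotvec(o['orientation'])
Rt=Rk(0);p=k-.26*Rt.apply([0,1,0]);w=(T0.inv()*Rt).as_rotvec();print(p,w/1.5708)
wp=[(x0+(p-x0)*t,T0*R.from_rotvec(w*t)) for t in (.15,.35,.55,.75,.92,1)]
rows(wp)
for t in (.25,.5,.75,1): q,e,tt=ik(x0+(p-x0)*t,T0*R.from_rotvec(w*t),q,.02,.02);print(q.round(2),e,margin(q))
for phi,D in [(-30,.24),(-55,.21),(-55,.155),(-40,.155),(-25,.155),(-10,.155),(10,.155)]:
    Rt=Rk(phi);q,e,tt=ik(k-D*Rt.apply([0,1,0]),Rt,q,.02,.02);print(phi,q.round(2),round(e,4),margin(q).round(2))
E
```

```text
[0.4939 0.2236 0.3162] [ 5.57109323e-01 -1.69642549e-04  5.45306311e-04]
[[0.0, 0.021, -0.035], [0.0, 0.05, -0.083], [0.0, 0.078, -0.13], [0.001, 0.107, -0.177], [0.001, 0.131, -0.217], [0.001, 0.142, -0.236]]
[[0.084, -0.0, 0.0], [0.195, -0.0, 0.0], [0.306, -0.0, 0.0], [0.418, -0.0, 0.0], [0.513, -0.0, 0.001], [0.557, -0.0, 0.001]]
[-0.83  0.26  0.08  2.27  1.22  0.53 -0.45] 1.3966386665516254e-05 0.17225796376104796
[-0.62  0.26 -0.06  2.19  0.75  0.52  0.07] 1.402627748251257e-05 0.24705229897584102
[-0.43  0.29 -0.2   2.1   0.37  0.64  0.47] 8.127235332627163e-06 0.34478731131888773
[-0.3   0.35 -0.28  1.98  0.13  0.83  0.71] 4.281509838991134e-06 0.4601032064216608
-30 [-0.66  0.65 -0.15  1.64  0.38  1.32  0.4 ] 0.0 0.6
-55 [-0.81  0.96 -0.05  1.4   0.46  1.68  0.34] 0.0 0.24
-55 [-0.78  0.95 -0.05  1.51  0.48  1.57  0.32] 0.0 0.35
-40 [-0.69  0.8  -0.1   1.66  0.45  1.33  0.34] 0.0 0.59
-25 [-0.59  0.66 -0.15  1.81  0.4   1.07  0.39] 0.0 0.63
-10 [-0.44  0.55 -0.21  1.96  0.32  0.8   0.51] 0.0 0.48
10 [-0.1   0.47 -0.43  2.13  0.12  0.47  0.79] 0.0 0.3
```

step_arm(xyz=[[0, 0.021, -0.035], [0, 0.05, -0.083], [0, 0.078, -0.13], [0.001, 0.107, -0.177], [0.001, 0.131, -0.217], [0.001, 0.142, -0.236], [0.001, 0.142, -0.236]], rotation=[[0.084, 0, 0], [0.195, 0, 0], [0.306, 0, 0], [0.418, 0, 0], [0.513, 0, 0.001], [0.557, 0, 0.001], [0.557, 0, 0.001]], grip=0.34)

```text
clock: 21.82
tcp_pos: [0.4962, 0.2219, 0.3159]
orientation: [-1.295, -1.055, 1.059]
contact_force: [-0.8, -0.6, -0.4]
grip_width: 0.0564
```

```bash
python3 - <<'E'
from h import *
from sim import *
o=r.get_obs();print(o['clock'],o['contact_force'],o['tcp_pos'],o['joints'].round(2),o['grip_width'])
im,K,P,A=grab('wrist','wrist18.png');print(P)
k=np.array([.4939,.2236,.0562])
for X in (k,k+[0,0,.022],k-.012*FX,k+.012*FX): print(proj(K,P,A,X))
k=np.array([.4939,.2236,.0562])
wp=[]
for phi,D in [(-8,.26),(-18,.255),(-28,.25),(-38,.24),(-47,.23),(-55,.22)]:
    Rt=Rk(phi);wp.append((k-D*Rt.apply([0,1,0]),Rt))
rows(wp)
E
```

```text
21.825 [-0.76187414 -0.62902267 -0.41405412] [0.49620741 0.22194564 0.31592219] [-0.38  0.38 -0.19  1.94  0.09  0.83  0.75] 0.056361490602357366
[0.42751124 0.23565749 0.28436441]
[260.23341056 190.05415053]
[260.43133654 198.35932889]
[260.18110889 175.90026185]
[260.28429496 203.82449759]
[[0.125, 0.006, 0.009], [0.268, 0.056, 0.009], [0.396, 0.128, 0.009], [0.497, 0.234, 0.009], [0.566, 0.341, 0.009], [0.606, 0.443, 0.008]]
[[-0.004, -0.003, 0.089], [-0.005, -0.003, 0.2], [-0.005, -0.002, 0.311], [-0.005, -0.002, 0.422], [-0.005, -0.001, 0.522], [-0.006, -0.001, 0.611]]
```

View pics/wrist18.png

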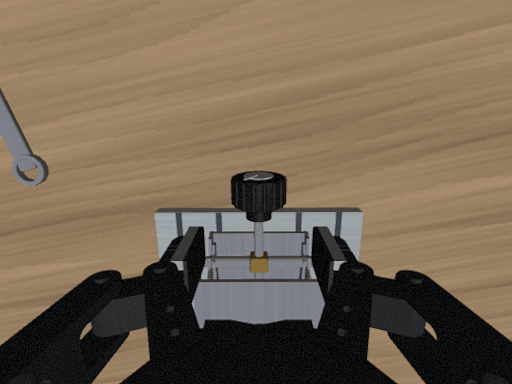

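step_arm(xyz=[[0.125, 0.006, 0.009], [0.268, 0.056, 0.009], [0.396, 0.128, 0.009], [0.497, 0.234, 0.009], [0.566, 0.341, 0.009], [0.606, 0.443, 0.008], [0.606, 0.443, 0.008]], rotation=[[-0.004, -0.003, 0.089], [-0.005, -0.003, 0.2], [-0.005, -0.002, 0.311], [-0.005, -0.002, 0.422], [-0.005, -0.001, 0.522], [-0.006, -0.001, 0.611], [-0.006, -0.001, 0.611]])

```text
clock: 22.75
tcp_pos: [0.5279, 0.4008, 0.1769]
orientation: [-1.859, -0.385, 1.752]
contact_force: [0.6, -0.1, 0.1]
grip_width: 0.0564
```

```bash
python3 - <<'E'
from h import *
from sim import *
o=r.get_obs();print(o['clock'],o['contact_force'],o['tcp_pos'],o['joints'].round(2),o['grip_width'])
im,K,P,A=grab('wrist','wrist19.png');im2,_,_,_=grab('side','side19.png')
k=np.array([.4936,.2222,.0562]);Rt=Rk(-55);a=Rt.apply([0,1,0])
for X in (k,k-.012*FX,k+.012*FX): print(proj(K,P,A,X))
rows([(k-D*a,Rt) for D in (.205,.18,.165,.155)])
cv2.imwrite('pics/c19.png',np.hstack([im[60:384,80:440],cv2.resize(im2[60:240,100:320],(396,324))]))
E
```

```text
22.75 [ 0.57441006 -0.05853442  0.09127623] [0.52790676 0.40083505 0.17693931] [-0.84  0.94  0.    1.45  0.43  1.64  0.36] 0.05644176565489814
[251.66358466 211.42337558]
[251.62925982 194.83277662]
[251.69677972 227.46790567]
[[-0.002, 0.052, 0.002], [-0.002, 0.136, 0.002], [-0.002, 0.186, 0.002], [-0.002, 0.219, 0.002]]
[[0.001, -0.001, 0.0], [0.001, -0.001, 0.0], [0.001, -0.001, 0.0], [0.001, -0.001, 0.0]]
```

View pics/c19.png

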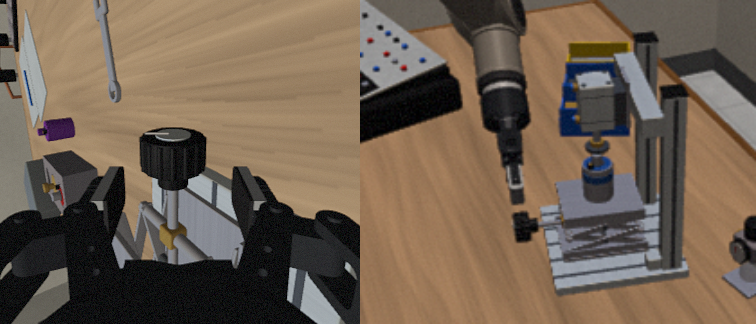

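```bash
python3 - <<'E'
from h import *
o=r.get_obs();T=R.from_rotvec(o['orientation']);k=np.array([.4936,.2222,.0562])
print(T.inv().apply(k-o['tcp_pos']), (Rk(-55).inv()*T).as_rotvec(), T.as_matrix().round(4).tolist(), Rk(-55).apply([0,1,0]))
d=np.load('pics/wrist_last.npz');M=T.as_matrix().T@d['A'];print(M.round(4),T.inv().apply(d['P']-o['tcp_pos']))
E
```

```text
[-0.00073192  0.22066708  0.00098739] [-0.00155487  0.0017176  -0.00012982] [[0.1151, -0.1604, -0.9803], [0.562, -0.8032, 0.1974], [-0.8191, -0.5737, -0.0023]] [-0.16191141 -0.80299114 -0.57357644]
[[ 1.      0.0078 -0.0062]
 [ 0.0081 -0.2758  0.9612]
 [ 0.0058 -0.9612 -0.2759]] [0.00468016 0.03421788 0.07227   ]
```

```bash
python3 - <<'E'
from h import *
o=r.get_obs();print(o['clock'],o['tcp_pos'],o['qvel'].round(3))
im,K,P,A=grab('wrist','wrist20.png')
k=np.array([.4936,.2222,.0562]);Rt=Rk(-55);a=Rt.apply([0,1,0])
for X in (k,k-.012*FX,k+.012*FX): print(proj(K,P,A,X))
print(proj(K,P,A,o['tcp_pos']+R.from_rotvec(o['orientation']).apply([0,.22,0])))
rows([(k-D*a,Rt) for D in (.205,.18,.165,.155)])
cv2.imwrite('pics/c20.png',im[120:384,80:440])
E
```

```text
22.85 [0.53004109 0.39966185 0.18219528] [ 0.018 -0.055  0.007 -0.007 -0.002  0.008  0.004]
[256.41418488 207.12552891]
[256.3650619  190.60079149]
[256.46170489 223.11103432]
[257.46461876 208.79736247]
[[0.002, 0.055, 0.004], [0.002, 0.138, 0.004], [0.002, 0.188, 0.004], [0.002, 0.221, 0.004]]
[[0.001, -0.002, 0.001], [0.001, -0.002, 0.001], [0.001, -0.002, 0.001], [0.001, -0.002, 0.001]]
```

View pics/c20.png

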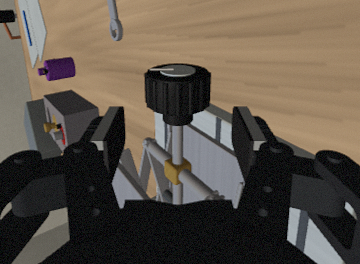

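step_arm(xyz=[[0.004, 0.055, 0.004], [0.004, 0.138, 0.004], [0.004, 0.188, 0.004], [0.004, 0.221, 0.004], [0.004, 0.221, 0.004]], rotation=[[0.001, -0.002, 0.001], [0.001, -0.002, 0.001], [0.001, -0.002, 0.001], [0.001, -0.002, 0.001], [0.001, -0.002, 0.001]])

```text
clock: 23.52
tcp_pos: [0.519, 0.3465, 0.1447]
orientation: [-1.857, -0.387, 1.743]
contact_force: [-0.4, -0.0, 0.1]
grip_width: 0.0563
```

```bash
python3 - <<'E'
from h import *
o=r.get_obs();print(o['clock'],o['tcp_pos'],o['contact_force'],o['grip_width'])
im,K,P,A=grab('wrist','wrist21.png')
k=np.array([.4936,.2222,.0562]);Rt=Rk(-55);a=Rt.apply([0,1,0]);show(k-.155*a,Rt)
print(R.from_rotvec(o['orientation']).inv().apply(k-o['tcp_pos']))
cv2.imwrite('pics/c21.png',im[120:384,80:440])
E
```

```text
23.525 [0.51897987 0.34645892 0.14470921] [-0.41305968 -0.01681672  0.10772604] 0.0562656314278409
xyz [-0.002, 0.001, 0.001] rot [-0.0, -0.0, 0.001]
[-0.00025592  0.1546551   0.00018238]
```

View pics/c21.png

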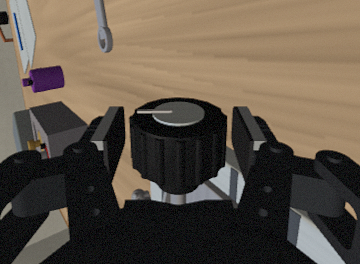

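step_arm(xyz=[[0, 0, 0], [0, 0, 0], [0, 0, 0]], rotation=[[0, 0, 0], [0, 0, 0], [0, 0, 0]], grip=1.0, force=60)

```text
clock: 23.95
tcp_pos: [0.519, 0.3481, 0.1458]
orientation: [-1.857, -0.389, 1.743]
contact_force: [-1.4, 1.9, 6.2]
grip_width: 0.0423
```

```bash
cat >> h.py <<'E'
def stroke(phi0,phi1,n,lift=2.5e-3):
    # rows relative to measured pose: rotate about knob axis through current grasp
    o=r.get_obs();T=R.from_rotvec(o['orientation']);p=o['tcp_pos'];k=p+T.apply([0,.155,0])
    wp=[]
    for i in range(1,n+1):
        th=np.radians((phi1-phi0)*i/n);Q=R.from_rotvec(FX*th)
        wp.append((k+Q.apply(p-k)+[0,0,lift*th],Q*T))
    rows(wp)
E
python3 - <<'E'
from h import *
o=r.get_obs();print(o['clock'],o['tcp_pos'],o['contact_force'],o['grip_width'])
print(o['tcp_pos']+R.from_rotvec(o['orientation']).apply([0,.155,0]))
stroke(-55,10,10)
E
```

```text
23.95 [0.51902077 0.34805661 0.14576326] [-1.38653793  1.87998182  6.15372753] 0.042306597470814
[0.4940195  0.22366489 0.05673161]
[[-0.059, 0.003, -0.0], [-0.118, 0.012, -0.0], [-0.175, 0.028, -0.0], [-0.23, 0.05, -0.0], [-0.281, 0.078, -0.0], [-0.33, 0.112, -0.0], [-0.374, 0.151, -0.0], [-0.413, 0.194, -0.0], [-0.447, 0.242, 0.0], [-0.476, 0.293, 0.0]]
[[0.0, 0.0, -0.072], [0.0, 0.0, -0.144], [0.0, 0.0, -0.217], [0.0, 0.0, -0.289], [0.0, 0.0, -0.361], [0.0, 0.0, -0.433], [0.0, 0.0, -0.506], [0.0, 0.0, -0.578], [0.0, 0.0, -0.65], [0.0, 0.0, -0.722]]
```

step_arm(xyz=[[-0.059, 0.003, 0], [-0.118, 0.012, 0], [-0.175, 0.028, 0], [-0.23, 0.05, 0], [-0.281, 0.078, 0], [-0.33, 0.112, 0], [-0.374, 0.151, 0], [-0.413, 0.194, 0], [-0.447, 0.242, 0], [-0.476, 0.293, 0], [-0.476, 0.293, 0]], rotation=[[0, 0, -0.072], [0, 0, -0.144], [0, 0, -0.217], [0, 0, -0.289], [0, 0, -0.361], [0, 0, -0.433], [0, 0, -0.506], [0, 0, -0.578], [0, 0, -0.65], [0, 0, -0.722], [0, 0, -0.722]])

```text
clock: 25.32
tcp_pos: [0.4884, 0.1961, 0.2127]
orientation: [-1.18, -1.153, 0.927]
contact_force: [-2.4, -0.3, 4.5]
grip_width: 0.0427
```

```bash
python3 - <<'E'
from h import *
o=r.get_obs();print(o['clock'],o['tcp_pos'],o['contact_force'],o['grip_width'],o['joints'].round(2))
T=R.from_rotvec(o['orientation']);print(o['tcp_pos']+T.apply([0,.155,0]),np.degrees((Rk(0).inv()*T).as_rotvec()))
for n in ('scene','side'):
    im,K,P,A=grab(n,n+'22.png');x,y=(200,70) if n=='scene' else (175,110)
    c=cv2.resize(im[y:y+90,x:x+97],(390,360),interpolation=cv2.INTER_CUBIC);cv2.imwrite(f'pics/z_{n}.png',c)
cv2.imwrite('pics/c22.png',np.hstack([cv2.imread('pics/z_scene.png'),cv2.imread('pics/z_side.png')]))
E
```

```text
25.325 [0.48836838 0.19608491 0.21265092] [-2.41754944 -0.31207088  4.51510411] 0.042739903165533284 [-0.16  0.52 -0.38  2.07  0.1   0.47  0.81]
[0.49387465 0.22286057 0.06008047] [ -0.03417389   0.05545661 -10.15781902]
```

View pics/c22.png

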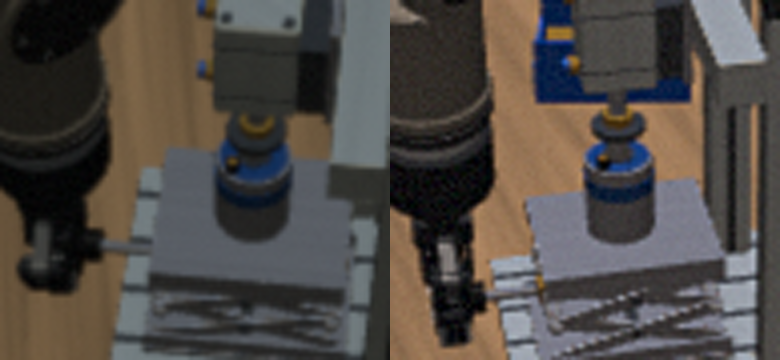

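```bash
cat >> h.py <<'E'
def regrasp(k,phi0,phi1):
    wp=[]
    o=r.get_obs();T=R.from_rotvec(o['orientation'])
    wp+= [(o['tcp_pos'],T)]*3
    a=T.apply([0,1,0])
    for b in (.02,.05): wp.append((o['tcp_pos']-b*a,T))
    n=int(np.ceil(abs(phi1-phi0)/10))
    for i in range(1,n+1):
        Rt=Rk(phi0+(phi1-phi0)*i/n);wp.append((k-.215*Rt.apply([0,1,0]),Rt))
    Rt=Rk(phi1);wp+=[(k-.215*Rt.apply([0,1,0]),Rt)]*2
    rows(wp)
E
python3 - <<'E'
from h import *
regrasp(np.array([.4938,.2228,.0588]),10,-55)
E
```

```text
[[0.0, 0.0, 0.0], [0.0, 0.0, 0.0], [0.0, 0.0, 0.0], [0.0, -0.067, -0.0], [0.0, -0.167, -0.0], [0.114, -0.187, 0.0], [0.227, -0.159, 0.0], [0.334, -0.113, 0.0], [0.431, -0.051, 0.0], [0.518, 0.026, 0.0], [0.591, 0.116, 0.0], [0.648, 0.217, 0.0], [0.648, 0.217, 0.0], [0.648, 0.217, 0.0]]
[[0.0, 0.0, 0.0], [0.0, 0.0, 0.0], [0.0, 0.0, 0.0], [0.0, 0.0, 0.0], [0.0, 0.0, 0.0], [0.0, -0.0, 0.103], [0.0, -0.0, 0.206], [0.0, -0.0, 0.309], [0.0, -0.0, 0.413], [0.0, -0.0, 0.516], [0.0, -0.0, 0.619], [0.0, -0.0, 0.722], [0.0, -0.0, 0.722], [0.0, -0.0, 0.722]]
```

step_arm(xyz=[[0, 0, 0], [0, 0, 0], [0, 0, 0], [0, -0.067, 0], [0, -0.167, 0], [0.114, -0.187, 0], [0.227, -0.159, 0], [0.334, -0.113, 0], [0.431, -0.051, 0], [0.518, 0.026, 0], [0.591, 0.116, 0], [0.648, 0.217, 0], [0.648, 0.217, 0], [0.648, 0.217, 0]], rotation=[[0, 0, 0], [0, 0, 0], [0, 0, 0], [0, 0, 0], [0, 0, 0], [0, 0, 0.103], [0, 0, 0.206], [0, 0, 0.309], [0, 0, 0.413], [0, 0, 0.516], [0, 0, 0.619], [0, 0, 0.722], [0, 0, 0.722], [0, 0, 0.722]], grip=0.34)

```text
clock: 27.18
tcp_pos: [0.5291, 0.3948, 0.1828]
orientation: [-1.857, -0.39, 1.741]
contact_force: [0.5, -0.1, 0.4]
grip_width: 0.0564
```

```bash
python3 - <<'E'
from h import *
for n in ('scene','side'):
    im,K,P,A=grab(n,n+'23.png');x,y=(235,75) if n=='scene' else (205,120)
    c=cv2.resize(im[y:y+55,x:x+60],(393,360),interpolation=cv2.INTER_CUBIC);cv2.imwrite(f'pics/z_{n}.png',c)
cv2.imwrite('pics/c23.png',np.hstack([cv2.imread('pics/z_scene.png'),cv2.imread('pics/z_side.png')]))
o=r.get_obs();print(o['clock'],o['tcp_pos'],o['contact_force'],o['grip_width'],o['qvel'].round(3))
k=np.array([.4938,.2228,.0588]);Rt=Rk(-55);a=Rt.apply([0,1,0])
rows([(k-D*a,Rt) for D in (.195,.175,.162,.155)])
E
```

```text
27.275 [0.52971116 0.39419539 0.18449606] [0.30910117 0.42117901 0.71221734] 0.05623967959398475 [ 0.006 -0.008 -0.003 -0.001 -0.001  0.005 -0.001]
[[0.008, 0.068, 0.004], [0.008, 0.135, 0.004], [0.008, 0.178, 0.004], [0.008, 0.202, 0.004]]
[[-0.0, -0.002, 0.002], [-0.0, -0.002, 0.002], [-0.0, -0.002, 0.002], [-0.0, -0.002, 0.002]]
```

View pics/c23.png

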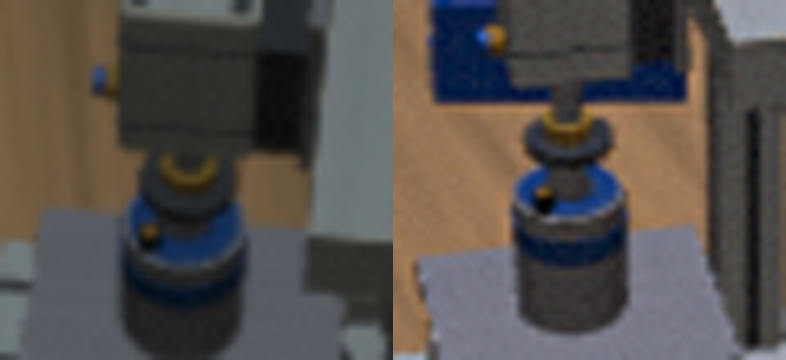

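step_arm(xyz=[[0.008, 0.068, 0.004], [0.008, 0.135, 0.004], [0.008, 0.178, 0.004], [0.008, 0.202, 0.004], [0.008, 0.202, 0.004]], rotation=[[0, -0.002, 0.002], [0, -0.002, 0.002], [0, -0.002, 0.002], [0, -0.002, 0.002], [0, -0.002, 0.002]])

```text
clock: 27.9
tcp_pos: [0.519, 0.3469, 0.1475]
orientation: [-1.857, -0.387, 1.744]
contact_force: [-0.5, -0.5, -0.3]
grip_width: 0.0563
```

step_arm(xyz=[[0, 0, 0], [0, 0, 0], [0, 0, 0]], rotation=[[0, 0, 0], [0, 0, 0], [0, 0, 0]], grip=1.0)

```text
clock: 28.28
tcp_pos: [0.519, 0.3476, 0.1482]
orientation: [-1.857, -0.388, 1.743]
contact_force: [-0.1, 1.6, 6.4]
grip_width: 0.0424
```

```bash
cat >> h.py <<'E'
def track(tag):
    # vertical shift (px) of foot and cell patches vs. reference picture 17 (before any turn), scaled to mm of rise
    for n,foot,cell in (('scene',(256,100,272,109),(254,113,273,131)),('side',(223,137,240,146),(221,149,238,172))):
        ref=cv2.imread(f'pics/{n}17.png');im,K,P,A=grab(n,f'{n}{tag}.png')
        b=np.array([.6113,.2,.169]);s=(proj(K,P,A,b)-proj(K,P,A,b+[0,0,.01]))[1]/10
        for nm,(x0,y0,x1,y1) in (('foot',foot),('cell',cell)):
            t=cv2.resize(ref[y0:y1,x0:x1],None,fx=8,fy=8,interpolation=cv2.INTER_CUBIC)
            m=8;w=cv2.resize(im[y0-m:y1+3,x0-2:x1+2],None,fx=8,fy=8,interpolation=cv2.INTER_CUBIC)
            R_=cv2.matchTemplate(w,t,cv2.TM_CCOEFF_NORMED);_,v,_,l=cv2.minMaxLoc(R_)
            print(n,nm,'rise mm',round((m-l[1]/8)/s,2),'dx px',l[0]/8-2,'score',round(v,3))
E
python3 - <<'E'
from h import *
o=r.get_obs();print(o['clock'],o['tcp_pos'],o['contact_force'],o['grip_width'])
track('24')
stroke(-55,-20,7)
E
```

```text
28.275 [0.51904635 0.34762326 0.14820376] [-0.09020621  1.63499515  6.4387861 ] 0.04237347216669145
scene foot rise mm 0.44 dx px 0.125 score 0.952
scene cell rise mm 5.33 dx px 0.125 score 0.979
side foot rise mm 0.0 dx px 0.0 score 0.969
side cell rise mm 5.7 dx px -0.125 score 0.979
[[-0.046, 0.002, -0.0], [-0.091, 0.007, -0.0], [-0.136, 0.016, -0.0], [-0.179, 0.029, -0.0], [-0.221, 0.046, -0.0], [-0.262, 0.067, -0.0], [-0.301, 0.091, -0.0]]
[[0.0, 0.0, -0.056], [0.0, 0.0, -0.111], [0.0, 0.0, -0.167], [0.0, 0.0, -0.222], [0.0, 0.0, -0.278], [0.0, 0.0, -0.333], [0.0, 0.0, -0.389]]
```

step_arm(xyz=[[-0.046, 0.002, 0], [-0.091, 0.007, 0], [-0.136, 0.016, 0], [-0.179, 0.029, 0], [-0.221, 0.046, 0], [-0.262, 0.067, 0], [-0.301, 0.091, 0], [-0.301, 0.091, 0]], rotation=[[0, 0, -0.056], [0, 0, -0.111], [0, 0, -0.167], [0, 0, -0.222], [0, 0, -0.278], [0, 0, -0.333], [0, 0, -0.389], [0, 0, -0.389]])

```text
clock: 29.38
tcp_pos: [0.5042, 0.2746, 0.207]
orientation: [-1.516, -0.853, 1.316]
contact_force: [0.4, 0.8, 0.7]
grip_width: 0.0423
```

```bash
python3 - <<'E'
from h import *
o=r.get_obs();print(o['clock'],o['tcp_pos'],o['contact_force'],o['grip_width'])
track('25')
T=R.from_rotvec(o['orientation']);print(np.degrees((Rk(0).inv()*T).as_rotvec()))
out=[]
for n,(x,y) in (('scene',(235,75)),('side',(205,120))):
    im=cv2.imread(f'pics/{n}25.png');out.append(cv2.resize(im[y:y+55,x:x+60],(393,360),interpolation=cv2.INTER_CUBIC))
cv2.imwrite('pics/c25.png',np.hstack(out))
stroke(-20,-10,3)
E
```

```text
29.375 [0.50423859 0.27460969 0.20702768] [0.40694821 0.8178077  0.72603975] 0.04233661239546732
scene foot rise mm 0.89 dx px 0.125 score 0.892
scene cell rise mm 7.99 dx px 0.125 score 0.982
side foot rise mm 0.38 dx px 0.0 score 0.918
side cell rise mm 8.74 dx px -0.125 score 0.981
[-0.03041077  0.03212327 19.82713677]
[[-0.03, 0.0, -0.0], [-0.06, 0.003, -0.0], [-0.09, 0.006, -0.0]]
[[0.0, 0.0, -0.037], [0.0, 0.0, -0.074], [0.0, 0.0, -0.111]]
```

View pics/c25.png

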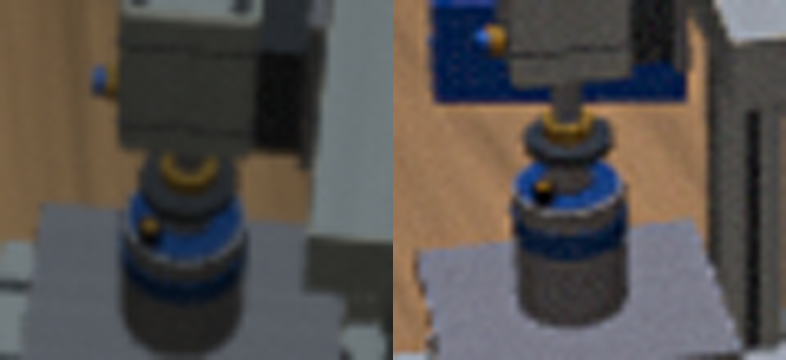

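```bash
sed -i 's/(256,100,272,109)/(257,99,271,105)/; s/(223,137,240,146)/(223,136,240,143)/' h.py; python3 - <<'E'
from h import *
track('26')
E
```

```text
scene foot rise mm 0.0 dx px 0.0 score 0.983
scene cell rise mm 7.99 dx px 0.125 score 0.984
side foot rise mm -0.38 dx px 0.0 score 0.987
side cell rise mm 8.74 dx px -0.125 score 0.981
```

step_arm(xyz=[[-0.03, 0, 0], [-0.06, 0.003, 0], [-0.09, 0.006, 0], [-0.09, 0.006, 0]], rotation=[[0, 0, -0.037], [0, 0, -0.074], [0, 0, -0.111], [0, 0, -0.111]])

```text
clock: 30.08
tcp_pos: [0.4993, 0.2496, 0.2142]
orientation: [-1.41, -0.96, 1.192]
contact_force: [-1.7, -0.1, 2.0]
grip_width: 0.0426
```

```bash
python3 - <<'E'
from h import *
o=r.get_obs();print(o['clock'],o['tcp_pos'],o['contact_force'],o['grip_width'])
track('27')
stroke(-10,0,3)
E
```

```text
30.075 [0.49928839 0.24963203 0.21415328] [-1.67143747 -0.08219775  2.03259477] 0.0426014965428272
scene foot rise mm 0.0 dx px 0.0 score 0.982
scene cell rise mm 9.33 dx px 0.125 score 0.979
side foot rise mm -0.38 dx px 0.0 score 0.988
side cell rise mm 9.12 dx px -0.125 score 0.983
[[-0.03, 0.0, 0.0], [-0.06, 0.003, 0.0], [-0.09, 0.006, 0.0]]
[[-0.0, 0.0, -0.037], [-0.0, 0.0, -0.074], [-0.0, 0.0, -0.111]]
```

step_arm(xyz=[[-0.03, 0, 0], [-0.06, 0.003, 0], [-0.09, 0.006, 0], [-0.09, 0.006, 0]], rotation=[[0, 0, -0.037], [0, 0, -0.074], [0, 0, -0.111], [0, 0, -0.111]])

```text
clock: 30.68
tcp_pos: [0.4941, 0.2236, 0.217]
orientation: [-1.299, -1.059, 1.065]
contact_force: [-0.9, -1.0, 3.0]
grip_width: 0.0421
```

```bash
python3 - <<'E'
from h import *
o=r.get_obs();print(o['clock'],o['tcp_pos'],o['contact_force'],o['grip_width'],o['joints'].round(2))
T=R.from_rotvec(o['orientation']);print(np.degrees((Rk(0).inv()*T).as_rotvec()))
track('28')
out=[]
for n,(x,y) in (('scene',(235,75)),('side',(205,120))):
    im=cv2.imread(f'pics/{n}28.png');out.append(cv2.resize(im[y:y+55,x:x+60],(393,360),interpolation=cv2.INTER_CUBIC))
cv2.imwrite('pics/c28.png',np.hstack(out))
stroke(0,10,3)
E
```

```text
30.675 [0.49410118 0.22359854 0.2169719 ] [-0.94999067 -0.97011815  3.00305995] 0.04213500675367006 [-0.29  0.54 -0.32  2.    0.28  0.65  0.59]
[0.01793287 0.00218683 0.24158692]
scene foot rise mm 0.0 dx px 0.0 score 0.98
scene cell rise mm 9.77 dx px 0.125 score 0.98
side foot rise mm -0.38 dx px 0.0 score 0.986
side cell rise mm 10.26 dx px -0.125 score 0.977
[[-0.03, 0.0, 0.0], [-0.06, 0.003, 0.0], [-0.09, 0.006, 0.0]]
[[-0.0, -0.0, -0.037], [-0.0, -0.0, -0.074], [-0.0, -0.0, -0.111]]
```

View pics/c28.png

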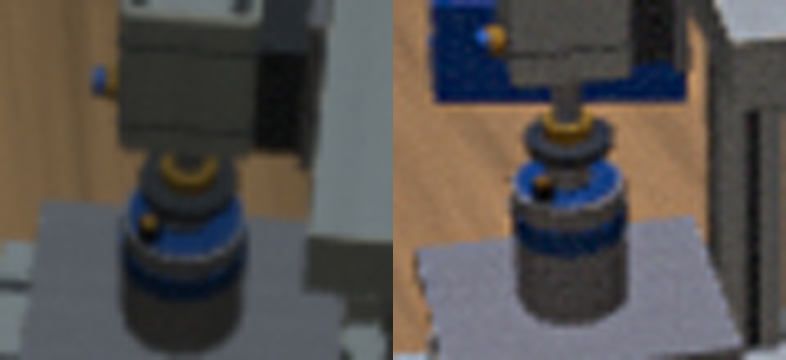

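step_arm(xyz=[[-0.03, 0, 0], [-0.06, 0.003, 0], [-0.09, 0.006, 0], [-0.09, 0.006, 0]], rotation=[[0, 0, -0.037], [0, 0, -0.074], [0, 0, -0.111], [0, 0, -0.111]])

```text
clock: 31.28
tcp_pos: [0.489, 0.1974, 0.2151]
orientation: [-1.184, -1.149, 0.935]
contact_force: [-1.4, 0.3, 3.8]
grip_width: 0.0423
```

```bash
python3 - <<'E'
from h import *
o=r.get_obs();print(o['clock'],o['tcp_pos'],o['contact_force'],o['grip_width'],o['joints'].round(2))
track('29')
stroke(10,20,3)
E
```

```text
31.275 [0.48895464 0.1973635  0.21513475] [-1.39088491  0.25762812  3.77521961] 0.04230042476973304 [-0.11  0.53 -0.43  2.06  0.17  0.5   0.74]
scene foot rise mm 0.89 dx px 0.0 score 0.969
scene cell rise mm 10.66 dx px 0.125 score 0.984
side foot rise mm 0.0 dx px 0.0 score 0.971
side cell rise mm 11.02 dx px -0.25 score 0.977
[[-0.03, 0.0, 0.0], [-0.06, 0.003, 0.0], [-0.089, 0.006, 0.0]]
[[-0.0, -0.0, -0.037], [-0.0, -0.0, -0.074], [-0.0, -0.0, -0.111]]
```

step_arm(xyz=[[-0.03, 0, 0], [-0.06, 0.003, 0], [-0.089, 0.006, 0], [-0.089, 0.006, 0]], rotation=[[0, 0, -0.037], [0, 0, -0.074], [0, 0, -0.111], [0, 0, -0.111]])

```text
clock: 31.88
tcp_pos: [0.4839, 0.1719, 0.2087]
orientation: [-1.065, -1.23, 0.803]
contact_force: [-2.2, -2.4, 5.9]
grip_width: 0.0424
```

```bash
python3 - <<'E'
from h import *
o=r.get_obs();print(o['clock'],o['tcp_pos'],o['contact_force'],o['grip_width'],o['joints'].round(2))
T=R.from_rotvec(o['orientation']);print(np.degrees((Rk(0).inv()*T).as_rotvec()))
track('30')
out=[]
for n,(x,y) in (('scene',(235,75)),('side',(205,120))):
    im=cv2.imread(f'pics/{n}30.png');out.append(cv2.resize(im[y:y+55,x:x+60],(393,360),interpolation=cv2.INTER_CUBIC))
cv2.imwrite('pics/c30.png',np.hstack(out))
E
```

```text
31.875 [0.48393142 0.17187891 0.20869343] [-2.22383616 -2.41809938  5.93833872] 0.042404554650891324 [ 0.11  0.56 -0.61  2.11  0.07  0.36  0.92]
[ 1.09939694e-01 -9.85950133e-03 -1.95935055e+01]
scene foot rise mm 1.78 dx px 0.0 score 0.956
scene cell rise mm 11.1 dx px 0.125 score 0.98
side foot rise mm 0.38 dx px -0.125 score 0.939
side cell rise mm 11.78 dx px -0.125 score 0.98
```

View pics/c30.png

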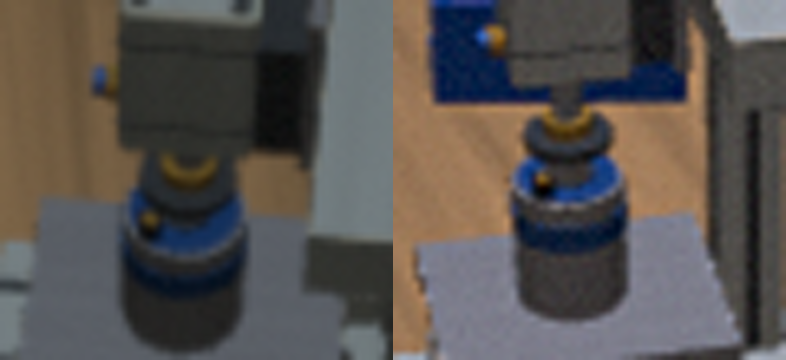

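step_arm(xyz=[[0, 0, 0], [0, 0, 0], [0, 0, 0], [0, -0.05, 0], [0, -0.15, 0], [0, -0.3, 0], [0, -0.35, 0], [0, -0.35, 0]], rotation=[[0, 0, 0], [0, 0, 0], [0, 0, 0], [0, 0, 0], [0, 0, 0], [0, 0, 0], [0, 0, 0], [0, 0, 0]], grip=0.3)

```text
clock: 32.98
tcp_pos: [0.4775, 0.1371, 0.3087]
orientation: [-1.068, -1.231, 0.802]
contact_force: [0.1, -0.1, -0.9]
grip_width: 0.06
```

```bash
python3 - <<'E'
from h import *
o=r.get_obs();print(o['clock'],o['tcp_pos'],o['contact_force'],o['grip_width'],o['joints'].round(2))
track('31')
print((R.from_rotvec(o['orientation']).inv().apply([-.10,-.12,0])/.3).round(3))
im=cv2.imread('pics/side31.png');im2=cv2.imread('pics/scene31.png')
cv2.imwrite('pics/c31.png',np.hstack([cv2.resize(im2[60:200,180:320],(390,390),interpolation=cv2.INTER_CUBIC),cv2.resize(im[90:230,160:300],(390,390),interpolation=cv2.INTER_CUBIC)]))
E
```

```text
32.975 [0.47753206 0.1371048  0.30873486] [ 0.11137878 -0.14439246 -0.8895843 ] 0.06004841042615865 [ 0.32  0.39 -0.75  2.08 -0.04  0.58  1.03]
scene foot rise mm 1.78 dx px 0.0 score 0.958
scene cell rise mm 11.1 dx px 0.125 score 0.98
side foot rise mm 0.76 dx px 0.0 score 0.935
side cell rise mm 11.78 dx px -0.25 score 0.98
[-0.432 -0.153  0.247]
```

View pics/c31.png

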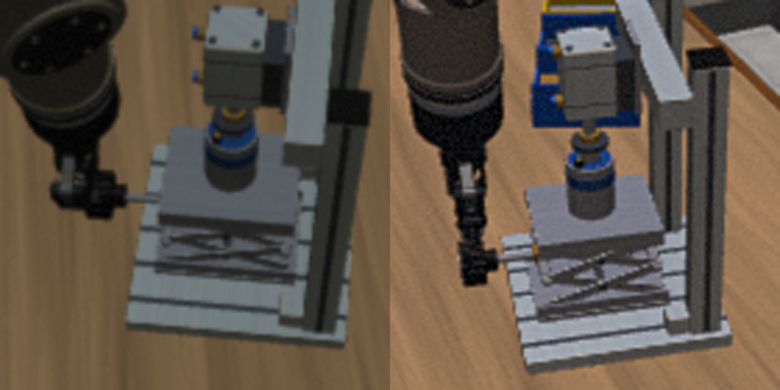

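```bash
python3 - <<'E'
from h import *
from sim import *
o=r.get_obs();q=o['joints'];T0=R.from_rotvec(o['orientation']);x0=o['tcp_pos'];w=[]
pts=[([.46,.2,.33],Rk(0)),([.416,.2397,.31],Rlean(-11.4,40)*F)]
for p,Rt in pts:
    p=np.array(p);n=8 if len(w)==0 else 8;dv=(T0.inv()*Rt).as_rotvec();n=max(3,int(np.ceil(np.degrees(np.linalg.norm(dv))/9)))
    for i in range(1,n+1):
        a=(x0+(p-x0)*i/n,T0*R.from_rotvec(dv*i/n));w.append(a);q,e,t=ik(*a,q,.02,.02)
    print(q.round(2),e.round(4),margin(q).round(2),n);x0,T0=p,Rt
w.append(w[-1]);w.append(w[-1]);rows(w)
E
```

```text
[ 0.03  0.3  -0.66  2.06  0.24  0.86  0.61] 0.0 0.38 3
[-0.39  0.27 -0.53  2.32  1.54  0.87 -0.78] 0.0 0.12 6
[[0.069, -0.002, 0.032], [0.138, -0.005, 0.064], [0.207, -0.007, 0.096], [0.22, 0.009, 0.125], [0.232, 0.025, 0.153], [0.244, 0.041, 0.181], [0.256, 0.057, 0.21], [0.268, 0.073, 0.238], [0.28, 0.09, 0.266], [0.28, 0.09, 0.266], [0.28, 0.09, 0.266]]
[[-0.001, 0.0, 0.072], [-0.001, 0.0, 0.144], [-0.002, 0.0, 0.217], [-0.093, -0.015, 0.216], [-0.185, -0.031, 0.215], [-0.277, -0.047, 0.213], [-0.368, -0.063, 0.211], [-0.46, -0.079, 0.207], [-0.552, -0.094, 0.203], [-0.552, -0.094, 0.203], [-0.552, -0.094, 0.203]]
```

step_arm(xyz=[[0.069, -0.002, 0.032], [0.138, -0.005, 0.064], [0.207, -0.007, 0.096], [0.22, 0.009, 0.125], [0.232, 0.025, 0.153], [0.244, 0.041, 0.181], [0.256, 0.057, 0.21], [0.268, 0.073, 0.238], [0.28, 0.09, 0.266], [0.28, 0.09, 0.266], [0.28, 0.09, 0.266]], rotation=[[-0.001, 0, 0.072], [-0.001, 0, 0.144], [-0.002, 0, 0.217], [-0.093, -0.015, 0.216], [-0.185, -0.031, 0.215], [-0.277, -0.047, 0.213], [-0.368, -0.063, 0.211], [-0.46, -0.079, 0.207], [-0.552, -0.094, 0.203], [-0.552, -0.094, 0.203], [-0.552, -0.094, 0.203]])

```text
clock: 34.45
tcp_pos: [0.416, 0.2396, 0.3092]
orientation: [-1.964, -1.605, 0.59]
contact_force: [0.5, -1.1, 0.3]
grip_width: 0.0595
```

```bash
python3 - <<'E'
from h import *
o=r.get_obs();print(o['clock'],o['tcp_pos'],o['qvel'].round(3))
im,K,P,A=grab('wrist','wrist32.png')
cv2.imwrite('pics/c32.png',np.hstack([cv2.resize(cv2.imread('pics/wrist17.png')[130:330,190:325],(390,578),interpolation=cv2.INTER_CUBIC),cv2.resize(im[130:330,190:325],(390,578),interpolation=cv2.INTER_CUBIC)]))
track('32')
E
```

```text
34.45 [0.41602689 0.23961512 0.30923231] [ 0.023 -0.012  0.002 -0.011  0.013  0.006 -0.019]
scene foot rise mm 1.78 dx px 0.0 score 0.954
scene cell rise mm 11.1 dx px 0.125 score 0.98
side foot rise mm 0.38 dx px -0.125 score 0.939
side cell rise mm 11.78 dx px -0.25 score 0.981
```

View pics/c32.png

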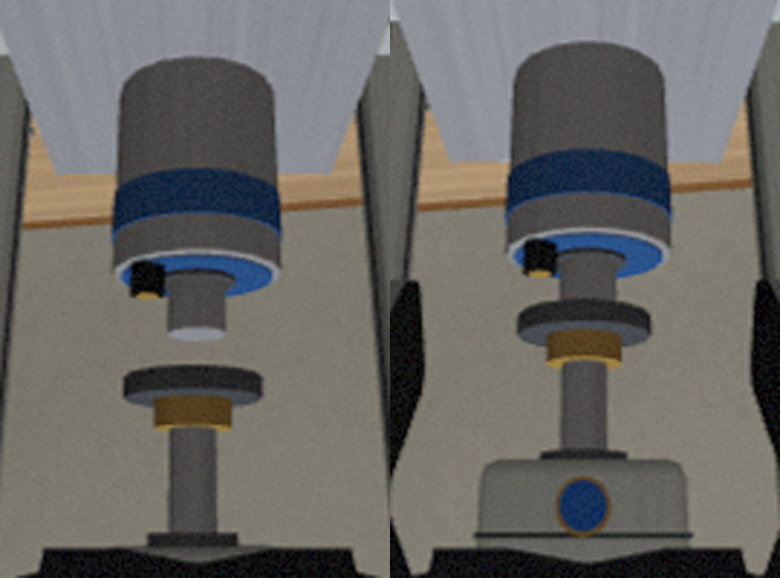

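```bash
python3 - <<'E'
from h import *
m=r.grab_frame('wrist')['mount']
K=np.load('pics/wrist_last.npz')['K']
ax=np.array([.6115,.2,0])
def cam(tcp,rv):
    T=np.eye(4);T[:3,:3]=R.from_rotvec(rv).as_matrix();T[:3,3]=tcp;T=T@np.array(m);return T[:3,3],T[:3,:3]
def zat(c,x,y):
    u=190+x/390*135;v=130+y/578*200
    p,d=ray(K,*c,(u,v));t=np.dot(ax-p,FX)/np.dot(d,FX);return (p+t*d)
c1=cam([0.41598326,0.2397394,0.2906188],[-1.963,-1.614,.581]);o=r.get_obs();c2=cam(o['tcp_pos'],o['orientation'])
for nm,c,ys in (('before',c1,dict(foot_top_rim=378,foot_low=390,btn=330,gland=543,collar=425)),('after',c2,dict(foot_top_rim=313,foot_low=325,gland=455,collar=360))):
    for k,y in ys.items(): print(nm,k,zat(c,195,y).round(4))
E
```

```text
before foot_top_rim [0.6116 0.2003 0.1794]
before foot_low [0.6116 0.2003 0.1824]
before btn [0.6116 0.2003 0.1669]
before gland [0.6115 0.2002 0.2184]
before collar [0.6116 0.2003 0.1911]
after foot_top_rim [0.6112 0.1984 0.1812]
after foot_low [0.6112 0.1984 0.1844]
after gland [0.6112 0.1985 0.2172]
after collar [0.6112 0.1984 0.1937]
```

```bash
python3 - <<'E'
from h import *
print(r.get_obs()['contact_force'],r.get_obs()['qvel'].round(3),r.get_obs()['clock'])
a=cv2.imread('pics/scene32.png');b=cv2.imread('pics/side32.png');cv2.imwrite('pics/c33.png',cv2.resize(np.hstack([a,b]),(800,300)))
E
```

```text
[-0.23634199  0.48508755  0.6172851 ] [-0.001 -0.003 -0.002  0.003  0.01   0.006 -0.01 ] 34.65
```

View pics/c33.png

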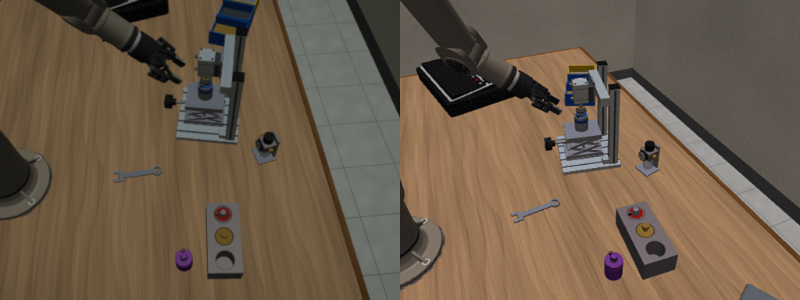

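The cell stands under the rod and everything else is where it was. The arm is clear of all objects, so I hand in.

```bash
python3 -c "
from bench import r
print(r.hand_in())"
```

```text
the job is handed in; nothing more can be done
None
```

The job is done and was handed in at 34.7 s. The blue-topped cell stands upright on the jack's platform under the rod, with its button touching the foot and the knob released.

- **Moving the cell:** I lifted it by its button and stood it on the bench. I then regripped it by the can with a 40° lean and set it on the platform from the front.
- **Raising the platform:** I turned the knob about 140° in two strokes, the last part in 10° steps. I stopped once the rod foot had just started to rise.

**Last checks**
- **Contact:** a close wrist view shows the button against the foot, centred side to side. Front to back, the fixed views put it within about 2 mm.
- **Nothing disturbed:** the red cell, brass weight, regulator and spanner are in place, and the arm was touching nothing.
- **Rod lift:** my measurements disagreed, but all are under 4 mm:
  - The two fixed cameras gave about 1 mm and 1.8 mm.
  - No lift was visible 20° before the end, and 20° raises the platform 1.75 mm, so the lift should be at most about 2 mm.
  - A rougher wrist-camera estimate gave 2 to 4 mm.
- **Other mismatches:**
  - The first attempt to lean the gripper ran into joint limits, and I planned a different approach direction.
  - The platform height came out as 94.7 mm by camera but about 96.6 mm when the cell touched it.

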